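Kit the red tray for the press

TASK

Gather the press kit into the red tray: lay the blue-banded block squarely on the blue pad and the yellow-banded block on the yellow pad, then lay the brass block flat along the row, astride the joint like a brick in running bond, half on each block below, and stand the steel pin upright in the black ring in the tray. The green-banded block and the copper pin belong to another set: leave them where they are.

Things in the scene. Friction and masses are not known exactly. Their poses are not given: they have to be found in the camera images.
- tray: shallow open red plastic tray, fixed to the bench, 200 (along its x) x 190 (along its y) mm outside, walls 22 mm high and 4 mm thick, floor 4 mm thick; origin at the centre of its underside on the bench (z = 0), x and y parallel to its sides. The two pads lie end to end along its x, 30 mm to the -y side of its centre; the ring stands on the +y side. Unlisted bench items all lie beyond x = 0.75 m or |y| = 0.75 m
- blue_pad: fixed blue pad on the tray floor, 84 (x) x 40 (y) x 2 mm; origin at the centre of its underside, on the tray floor, 4 mm above the bench; its top is 6 mm above the bench. Its x runs along the tray's x, i.e. along the block to be laid on it. It may be at either end of the row; the pads' centres are 88 mm apart, which leaves a joint of 8 mm between two centred blocks
- yellow_pad: fixed yellow pad on the tray floor, as the blue pad
- cup: fixed upright black plastic ring on the tray floor, open above, 48 mm outside, 40 mm inside diameter, 15 mm high; origin at the centre of its underside, 4 mm above the bench, 90 mm across (tray y) from the row of pads. The pin stands on the tray floor within it
- blue_block_mid (a point): a loose bare aluminium block with a broad blue painted band round its middle (0.13 to 0.2 kg), 80 long x 30 wide x 25 mm high, lying flat; the point is its centre (12.5 mm above its underside), x along its length, y across its width, z up
- yellow_block_mid (a point): a loose bare aluminium block with a broad yellow painted band round its middle (0.13 to 0.2 kg), 80 long x 30 wide x 25 mm high, lying flat; the point is its centre (12.5 mm above its underside), x along its length, y across its width, z up
- brass_block_mid (a point): a loose plain brass block without a band (0.36 to 0.56 kg), 80 long x 30 wide x 25 mm high, lying flat; the point is its centre (12.5 mm above its underside), x along its length, y across its width, z up
- green_block_mid (a point): a look-alike to be left alone: loose bare aluminium block with a green painted band round its middle, 80 long x 30 wide x 25 mm high, lying flat; the point is its centre (12.5 mm above its underside), x along its length, y across its width, z up
- steel_pin_mid (a point): loose bright grey steel pin, standing upright, round, 24 mm diameter, 70 mm tall (about 0.2 kg); the point is its centre, 35 mm above its foot, z along the pin
- copper_pin_mid (a point): look-alike to be left alone: loose copper-coloured pin, standing upright, 24 mm diameter, 70 mm tall; the point is its centre, 35 mm above its foot
Things that resemble listed ones, but are neither listed nor needed, are in the scene too. What is shaped like the part that bears steel_pin_mid but purple is not meant.

How it is judged:
By the outcome, as a careful person would: the job done as asked, in the order asked, and still so for the second after the job is handed in, with the robot touching nothing.
It also fails if it takes over 106 s, if anything falls off the work surface, if the arm or the gripper's body presses on something with over 40 N, if the wrist force passes 120 N, or if a joint passes its speed limit or range.

ROBOT

A 7-joint arm with a two-finger parallel gripper is mounted at the origin on the work surface. World frame = base frame: x ahead of the robot, y to its left, z up, the work surface at z = 0. Lengths are in mm, angles in rad, forces in N, time in s.
With the tool pointing down it reaches from about 400 to 875 mm from the base axis. Payload 4.4 kg.
Tool frame: the origin (TCP) lies midway between the tips of the shut fingers; the grasp point (between the pads) lies 19 mm behind it (ctrl.pinch_z is the distance from the TCP to the grasp point, in mm); z points along the fingers, y is the line along which they close (so a half turn about z gives the same grasp; the last joint's range is limited). The gripper opens to 85 mm and grips with 20 to 120 N. Pads are 22 mm wide; open, the fingers measure 114 mm over their backs; the gripper's body (76 mm by 85 mm) begins 54 mm behind the grasp point. The pads swing forward as they close: fully open they stand 13 mm farther back than shut.
Start: joints at [1.054, 0.628, 0.038, 1.517, -0.027, 0.996, -0.02], TCP at [283.225, -585.066, 205.813] pointing down, gripper open.
Joint ranges: [-3.06, 3.06], [-0.37, 2.12], [-1.25, 1.32], [0.18, 2.47], [-1.1, 4.24], [0.23, 1.98], [-2.94, 2.94]. Speed limits (rad/s): [2.57, 2.57, 3.14, 3.14, 3.14, 3.14, 3.14].

INTERFACE

Orientations are given as [roll, pitch, yaw] about the fixed x, y, z axes, in that order (R = Rz(yaw) Ry(pitch) Rx(roll)).
In Python, from cell import read_state, cams, order, ctrl gives the robot as it stands.
- The arm moves only by the tool move_arm, never from a script. Its argument "targets" is text: rows parted by semicolons, each of 7 numbers parted by spaces: the gripper's target within -1 to 1 (fully open at 1, half-way at 0, shut at -1), then the shift along the tool's x, y, z in cm, then the turn, a rotation vector about the tool's x, y, z in degrees. A call has 1 to 5 rows; each row shifts and turns the commanded pose from where the row before left it, along the tool's axes as they then stand; what a row does not reach is not made up. A row lasts 1/12 s, in which the tool goes at most 41.7 mm and 7.16 degrees, less where a joint would pass 70% of its speed; a pose out of reach is approached as far as the arm can. A call with a gripper value outside its range is refused whole. The fingers move at their own pace and stop on an object; the grip force is fixed at half the most. Time passes only in rows, so rows that do not move let the fingers close. It gives the time, the measured TCP pose, the force, the opening and the grip force at its end, in the units of the state.
- read_state(): the state, without advancing time (a new reading comes with each control period).
- cams.get_image(name): name is "scene" or "top" or "wrist"; returns a dict with "color" (480x640x3 uint8, red, green, blue), "fovy" (degrees; the focal length in pixels is half the picture's height over the tangent of half this angle, whatever the lens; pixels are square), "cx", "cy" (the principal point, pixels), "rvec" (rotation vector, rad) and "tvec" (3), from world to camera coordinates, as OpenCV has them. Camera axes: x right, y down, z forward; pixel columns grow to the right and rows downward; lengths in mm; the calibration is good to about 2 mm. A picture is of the moment at which its call begins. There is no depth.
- order.finish_job(): hands the job in; it is judged then, once.
The state is a dict: "clock": time; "qpos": joint angles; "qd": joint speeds; "tau": joint torques, N m; "eef_pos": TCP position; "tool_rot": TCP orientation; "force": force on the tool from outside, world axes, zero at the start; "torque": the same for the moment, N m; "width": finger opening in mm; "gripper_force": force on a finger pad.
Only numpy, scipy, OpenCV 4.12 (cv2) and the standard library are available. Lean on these libraries where they do the work, as an engineer would, in place of code of your own. Each camera call takes 0.05 s, during which the arm holds its last target. There are 200 camera calls.

## Working session

There is one attempt and no reset: what is moved stays moved. The work goes in short steps, Python scripts to look and compute and a tool call to move; the robot and the scene stay as the last step left them, time stands still between calls to the robot, and variables do not carry over. Pictures are saved under pics/ and viewed, at most 14 in all, crops included, and the job is handed in when it is done.

Besides the shell and the picture viewer there is one more tool, called after "Request:" as name(argument=value, ...) on one line, values as JSON. move_arm: Moves the arm, as the interface text tells. Its arguments: {"type":"object","properties":{"targets":{"type":"string"}},"required":["targets"]}

```bash
mkdir -p pics; ls; cat > h.py <<'E'
import numpy as np, cv2
from cell import read_state, cams, order, ctrl
def grab(name, fn=None):
    d=cams.get_image(name)
    if fn: cv2.imwrite('pics/'+fn, cv2.cvtColor(d['color'],cv2.COLOR_RGB2BGR))
    return d
def cam(d):
    f=240/np.tan(np.radians(d['fovy'])/2)
    R=cv2.Rodrigues(np.array(d['rvec'],float))[0]
    return f,R,np.array(d['tvec'],float).ravel()
def p2w(d,uv,z):
    f,R,t=cam(d); out=[]
    for u,v in np.atleast_2d(uv):
        r=R.T@np.array([(u-d['cx'])/f,(v-d['cy'])/f,1]); c=-R.T@t
        out.append((c+r*(z-c[2])/r[2])[:2])
    return np.array(out)
def w2p(d,P):
    f,R,t=cam(d); q=np.atleast_2d(P)@R.T+t
    return q[:,:2]/q[:,2:]*f+[d['cx'],d['cy']]
E
python3 - <<'E'
from h import *
import pickle
for n in ('scene','top'):
    d=grab(n,n+'1.png'); pickle.dump(d,open(n+'1.pkl','wb'))
    f,R,t=cam(d); print(n,d['fovy'],d['cx'],d['cy'],(-R.T@t).round(),R[2].round(2), [k for k in d if k!='color'])
s=read_state(); print(s, ctrl.pinch_z)
E
```

```text
pics
scene 53.47284487997649 317.5063664162026 240.83172778145556 [1249.   92.  605.] [-0.79 -0.11 -0.61] ['fovy', 'cx', 'cy', 'rvec', 'tvec']
top 42.94288505322741 327.550139123199 238.4792827377506 [ 203.    4. 1467.] [ 0.22 -0.   -0.97] ['fovy', 'cx', 'cy', 'rvec', 'tvec']
{'clock': 0.1, 'qpos': array([ 1.05419363,  0.62923802,  0.03843756,  1.51825431, -0.02704635,
        0.9963107 , -0.02001415]), 'qd': array([-4.23345103e-04, -1.17940415e-03,  1.55221671e-04, -3.88635223e-03,
        2.53782264e-05,  4.40882322e-04, -9.55564388e-04]), 'tau': array([ 1.98737151e-03, -5.64534116e+01,  1.22997142e+00, -1.93972689e+01,
        1.11727897e-02,  5.46636031e-03,  1.24701162e-05]), 'eef_pos': array([ 282.98112516, -584.50327361,  204.99543882]), 'tool_rot': array([-3.13989917e+00, -2.70693341e-05,  4.50769442e-01]), 'force': array([-0.6136835 , -0.05065565, -0.29836167]), 'torque': array([-0.01308528,  0.0203746 ,  0.0306209 ]), 'gripper_force': 0.0, 'width': 85.22135824111227} 18.700000000000003
```

View pics/top1.png

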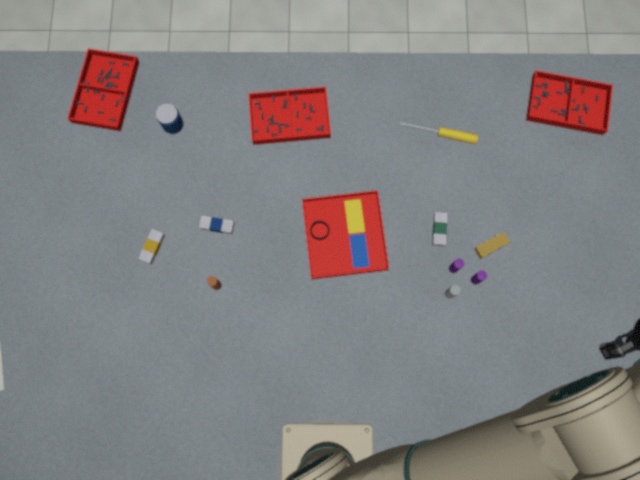

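View pics/scene1.png

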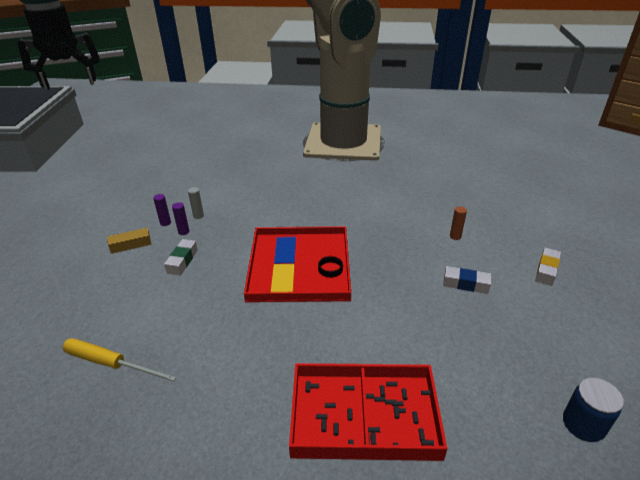

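```bash
cat > fit.py <<'E'
from h import *
import pickle
from scipy.optimize import minimize
def box(x,y,yaw,L=80,W=30,z0=0,H=25):
    c,s=np.cos(yaw),np.sin(yaw)
    return np.array([[x+c*a-s*b,y+s*a+c*b,z] for z in (z0,z0+H) for a in(-L/2,L/2) for b in(-W/2,W/2)])
def cyl(x,y,r=12,H=70,z0=0):
    a=np.linspace(0,2*np.pi,24,endpoint=False)
    return np.array([[x+r*np.cos(t),y+r*np.sin(t),z] for z in (z0,z0+H) for t in a])
def fgmask(d,uv,rad):
    im=cv2.cvtColor(d['color'],cv2.COLOR_RGB2LAB).astype(float)
    u,v=map(int,uv); m=np.zeros(im.shape[:2],bool)
    v0,u0=max(v-rad,0),max(u-rad,0)
    p=im[v0:v+rad,u0:u+rad]; bg=np.median(p.reshape(-1,3),0)
    D=p-bg; mm=(np.hypot(D[...,1],D[...,2])>14)|(D[...,0]>22)
    n,lab,st,ce=cv2.connectedComponentsWithStats(mm.astype(np.uint8))
    k=min(range(1,n),key=lambda i:np.hypot(*(ce[i]-[u-u0,v-v0]))-min(st[i,4],60)/10)
    m[v0:v+rad,u0:u+rad]=lab==k
    return m
def area(d,P):
    q=(w2p(d,P)*16*4+0).round().astype(np.int32)  # 4x supersample, 4 frac bits
    big=np.zeros((1920,2560),np.uint8); 
    cv2.fillConvexPoly(big,cv2.convexHull((q+24)).reshape(-1,2),255,shift=4)
    return cv2.resize(big,(640,480),interpolation=cv2.INTER_AREA)/255.
def fit(views,model,p0,step):
    def cost(p): return sum(np.abs(area(d,model(*p))-m).sum() for d,m in views)
    p0=np.array(p0,float)
    sim=np.vstack([p0]+[p0+np.eye(len(p0))[i]*step[i] for i in range(len(p0))])
    r=minimize(cost,p0,method='Nelder-Mead',options=dict(initial_simplex=sim,xatol=.02,fatol=.05,maxiter=150))
    return r.x,r.fun
E
cat > m1.py <<'E'
from fit import *
T,S=[pickle.load(open(n+'1.pkl','rb')) for n in('top','scene')]
B=dict(blue=((216,225),(467,279)),yellow=((151,246),(548,266)),brass=((493,245),(129,240)),green=((440,229),(181,257)))
for n,(a,b) in B.items():
    ms=[(T,fgmask(T,a,26)),(S,fgmask(S,b,38))]
    xy=p2w(T,a,15)[0]
    best=min((fit(ms,box,[*xy,y],[8,8,.3]) for y in np.arange(0,np.pi,np.pi/4)),key=lambda r:r[1])
    print(n,best[0].round(2),round(best[1],1),[int(m.sum()) for _,m in ms])
for n,(a,b) in dict(steel=((454,291),(196,203)),copper=((214,283),(458,223)),pu1=((456,265),(162,210)),pu2=((480,277),(181,219))).items():
    ms=[(T,fgmask(T,a,13)),(S,fgmask(S,b,20))]
    r=fit(ms,cyl,p2w(T,a,35)[0],[8,8]); print(n,r[0].round(1),round(r[1],1),[int(m.sum()) for _,m in ms])
# tray: outer rim z=22
im=T['color'].astype(int); m=(im[...,0]-np.maximum(im[...,1],im[...,2])>60); 
m[:180]=0;m[290:]=0
m=m.astype(np.uint8);m=cv2.morphologyEx(m,cv2.MORPH_CLOSE,np.ones((15,15)))
im2=S['color'].astype(int);m2=(im2[...,0]-np.maximum(im2[...,1],im2[...,2])>60);m2[:215]=0;m2[310:]=0;m2[:,360:]=0
m2=cv2.morphologyEx(m2.astype(np.uint8),cv2.MORPH_CLOSE,np.ones((25,25)))
r=min((fit([(T,m),(S,m2)],lambda x,y,w:box(x,y,w,L,W,0,22),[*p2w(T,(345,235),10)[0],.1],[8,8,.1])+((L,W),) for L,W in((200,190),(190,200))),key=lambda r:r[1]); print('tray',r)
for nm,ch,o in(('blue',2,0),('yellow',None,0)):
    I=im; mk=(I[...,2]-I[...,0]>60) if nm=='blue' else (np.minimum(I[...,0],I[...,1])-I[...,2]>80)
    mk[:190]=0;mk[280:]=0;mk[:,:320]=0;mk[:,380:]=0
    v,u=np.nonzero(mk);(c,wh,an)=cv2.minAreaRect(np.c_[u,v].astype(np.float32)); print(nm,len(u),p2w(T,(u.mean(),v.mean()),6),wh)
d=im.sum(2)<110; d[:210]=0;d[250:]=0;d[:,:305]=0;d[:,335:]=0
v,u=np.nonzero(d);print('cup',len(u),p2w(T,(u.mean(),v.mean()),12))
E
python3 m1.py
python3 -c "
from h import *
d=grab('wrist','w1.png');f,R,t=cam(d);print(f,-R.T@t,R)"
python3 - <<'E'
import cv2
a=cv2.imread('pics/top1.png')[190:310,410:530];b=cv2.imread('pics/scene1.png')[170:290,90:210]
cv2.imwrite('pics/crop1.png',cv2.hconcat([cv2.resize(x,(400,400),interpolation=cv2.INTER_CUBIC) for x in(a,b)]))
E
```

```text
blue [570.2  272.37   1.36] 859.6 [134, 490]
yellow [515.72 429.36   2.77] 357.0 [424, 456]
brass [ 524.35 -401.12    2.08] 83.9 [446, 754]
green [ 5.4849e+02 -2.8050e+02  1.3000e-01] 729.6 [115, 373]
steel [ 399.2 -297.3] 477.5 [10, 32]
copper [423.9 268.4] 87.6 [118, 369]
pu1 [ 470.1 -307.4] 766.6 [138, 339]
pu2 [ 439.5 -351.5] 1060.6 [146, 1082]
tray (array([ 5.50572132e+02, -4.15623177e+01,  1.24725696e-01]), np.float64(1347.5098039215686), (200, 190))
blue 452 [[510.6856992  -76.27861961]] (31.819807052612305, 14.283557891845703)
yellow 525 [[597.92136537 -65.31172883]] (32.809757232666016, 16.122034072875977)
cup 0 [[nan nan]]
405.8302705209462 [ 358.55910133 -548.66337952  373.27911211] [[ 0.4356927  -0.9000948  -0.00110094]
 [-0.85189651 -0.41275649  0.32234207]
 [-0.29059284 -0.1395042  -0.94662262]]m1.py:24: RuntimeWarning: Mean of empty slice.
  v,u=np.nonzero(d);print('cup',len(u),p2w(T,(u.mean(),v.mean()),12))
  ret = ret.dtype.type(ret / rcount)
```

View pics/w1.png

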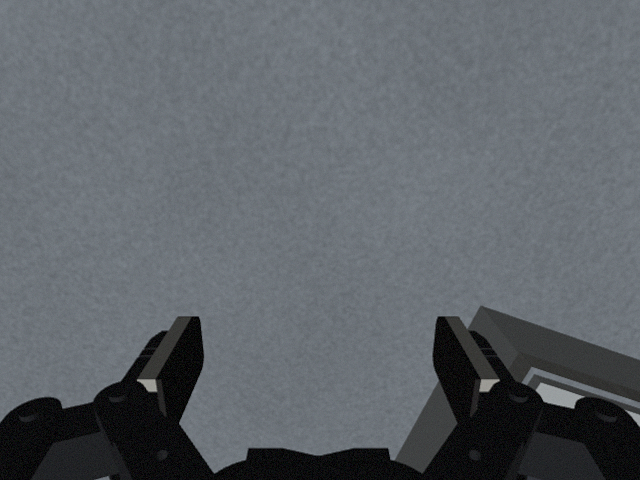

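View pics/crop1.png

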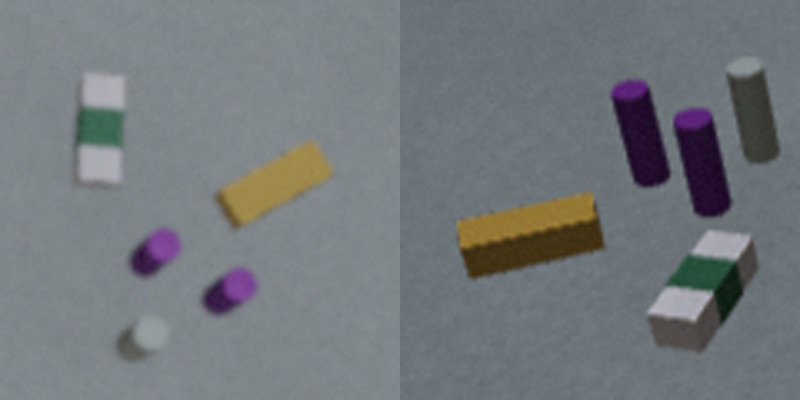

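```bash
python3 - <<'E'
s=open('fit.py').read()
s=s.replace("im=cv2.cvtColor(d['color'],cv2.COLOR_RGB2LAB)","im=cv2.cvtColor(cv2.GaussianBlur(d['color'],(3,3),0),cv2.COLOR_RGB2LAB)")
s=s.replace("mm=(np.hypot(D[...,1],D[...,2])>14)|(D[...,0]>22)","mm=(np.hypot(D[...,1],D[...,2])>10)|(D[...,0]>20)|(D[...,0]<-50); mm=cv2.morphologyEx(mm.astype(np.uint8),cv2.MORPH_CLOSE,np.ones((5,5)))")
open('fit.py','w').write(s)
m=open('m1.py').read(); a=m.index('for n,(a,b) in dict(steel'); 
open('m2.py','w').write(m[:a]+'''
print('steel',p2w(T,(455,289.9),70),p2w(S,(193.5,190.4),70))
print('pu1',p2w(T,(458.3,263.5),70),'pu2',p2w(T,(481.8,276.3),70))
for n,D in(('t',T),('s',S)):
    o=cv2.cvtColor(D['color'],cv2.COLOR_RGB2BGR)
    x,y,w=550,-41.5,.124
    for L,W,z in((200,190,22),(192,182,22)): cv2.polylines(o,[w2p(D,box(x,y,w,L,W,z,0)[[0,1,3,2]]).round().astype(int)],True,(0,255,0),1)
    u,v=((345,235),(298,263))[n=='s']
    cv2.imwrite('pics/tray%s.png'%n,cv2.resize(o[v-55:v+55,u-65:u+65],(390,330),interpolation=cv2.INTER_CUBIC))
cv2.imwrite('pics/tray.png',cv2.hconcat([cv2.imread('pics/tray%s.png'%k) for k in 'ts']))
''')
E
python3 m2.py
```

```text
blue [571.98 272.09   1.4 ] 424.8 [385, 703]
yellow [ 5.1634e+02  4.2915e+02 -3.5000e-01] 361.6 [436, 469]
brass [ 524.52 -401.23    2.07] 80.0 [481, 786]
green [ 5.6387e+02 -2.7600e+02 -4.0000e-02] 656.9 [371, 796]
steel [[ 405.46854863 -293.99909825]] [[ 411.80819546 -291.1882496 ]]
pu1 [[ 467.428824   -304.29028907]] pu2 [[ 437.56623748 -357.51515837]]
```

View pics/tray.png

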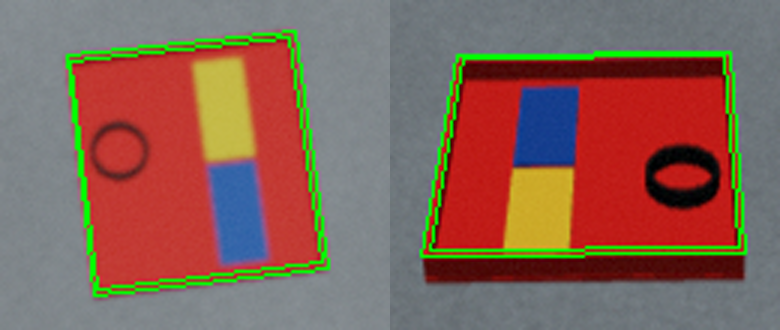

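The only bright grey pin is at top (454,291); the two at (456,265) and (480,277) are purple, so they are not meant. The crop confirms the grey one as the steel pin. The blue-banded block is at (216,225), the yellow-banded at (151,246), the plain brass at (493,245) and the green to leave at (440,229). The tray outline fits at (550,-41.5) with yaw 0.124. I'm moving to the blue block now.

Request:
move_arm(targets="1 2.53 -2.58 0 0 0 0;1 2.53 -2.58 0 0 0 0;1 2.53 -2.58 0 0 0 0;1 2.53 -2.58 0 0 0 0;1 2.53 -2.58 0 0 0 0")

```text
clock: 0.57
eef_pos: [341.0, -412.1, 205.6]
tool_rot: [-3.141, -0.0, 0.45]
force: [0.8, 0.9, -0.1]
width: 85.4
gripper_force: 0.0
```

Request:
move_arm(targets="1 2.53 -2.58 0 0 0 0;1 2.53 -2.58 0 0 0 0;1 2.53 -2.58 0 0 0 0;1 2.53 -2.58 0 0 0 0;1 2.53 -2.58 0 0 0 0")

```text
clock: 0.98
eef_pos: [398.7, -240.9, 205.8]
tool_rot: [-3.142, -0.0, 0.451]
force: [0.8, 0.6, 0.3]
width: 85.3
gripper_force: 0.0
```

Request:
move_arm(targets="1 2.53 -2.58 0 0 0 0;1 2.53 -2.58 0 0 0 0;1 2.53 -2.58 0 0 0 0;1 2.53 -2.58 0 0 0 0;1 2.53 -2.58 0 0 0 0")

```text
clock: 1.4
eef_pos: [456.3, -69.7, 205.9]
tool_rot: [3.142, 0.0, 0.451]
force: [0.7, -0.4, -0.3]
width: 85.4
gripper_force: 0.0
```

Request:
move_arm(targets="1 2.53 -2.58 0 0 0 0;1 2.53 -2.58 0 0 0 0;1 2.53 -2.58 0 0 0 0;1 2.53 -2.58 0 0 0 0;1 2.53 -2.58 0 0 0 0")

```text
clock: 1.82
eef_pos: [514.0, 101.6, 205.8]
tool_rot: [3.142, 0.0, 0.451]
force: [0.2, -1.3, -0.2]
width: 85.5
gripper_force: 0.0
```

Request:
move_arm(targets="1 2.53 -2.58 0 0 0 0;1 2.53 -2.58 0 0 0 0;1 2.53 -2.58 0 0 0 0;1 2.53 -2.58 0 0 0 0;1 2.53 -2.58 0 0 0 0")

```text
clock: 2.23
eef_pos: [571.6, 272.8, 205.6]
tool_rot: [3.141, 0.001, 0.451]
force: [0.5, -0.6, -0.1]
width: 85.6
gripper_force: 0.0
```

Request:
move_arm(targets="1 0 0 0.8 0 0 -5.4;1 0 0 0.8 0 0 -5.4;1 0 0 0.8 0 0 -5.4;1 0 0 0.8 0 0 -5.4;1 0 0 0.8 0 0 -5.4")

```text
clock: 2.65
eef_pos: [571.3, 271.0, 165.0]
tool_rot: [-3.141, 0.001, 0.927]
force: [-0.1, -0.2, -1.0]
width: 85.6
gripper_force: 0.0
```

Request:
move_arm(targets="1 0 0 0.8 0 0 -5.4;1 0 0 0.8 0 0 -5.4;1 0 0 0.8 0 0 -5.4;1 0 0 0.8 0 0 -5.4;1 0 0 0.8 0 0 -5.4")

```text
clock: 3.07
eef_pos: [571.3, 270.9, 125.1]
tool_rot: [-3.141, 0.0, 1.398]
force: [0.2, -0.1, 0.5]
width: 85.3
gripper_force: 0.0
```

Request:
move_arm(targets="1 0 0 0 0 0 0;1 0 0 0 0 0 0;1 0 0 0 0 0 0")

```text
clock: 3.32
eef_pos: [571.8, 271.1, 126.1]
tool_rot: [3.141, -0.0, 1.391]
force: [-0.3, -0.4, -0.1]
width: 85.5
gripper_force: 0.0
```

```bash
cat > wl.py <<'E'
from fit import *
import sys
# usage: wl.py pic x y yaw rad u v [z0]
pic=sys.argv[1]; x,y,w,rad=map(float,sys.argv[2:6])
d=grab('wrist',pic)
uv=w2p(d,[[x,y,12]])[0]; 
m=fgmask(d,uv,int(rad)); r=fit([(d,m)],box,[x,y,w],[6,6,.1])
o=cv2.cvtColor(d['color'],cv2.COLOR_RGB2BGR); o[m]=o[m]//2+[0,0,120]
for P in(box(*r[0])[[4,5,7,6]],box(*r[0])[[0,1,3,2]]): cv2.polylines(o,[w2p(d,P).round().astype(int)],True,(0,255,0),1)
cv2.imwrite('pics/'+pic,o); print(uv,r[0].round(3),r[1],m.sum())
s=read_state();X=s['eef_pos'];a=s['tool_rot'][2];D=r[0][:2]-X[:2]
print('tool shift cm',((D@[np.cos(a),np.sin(a)])/10).round(2),((D@[np.sin(a),-np.cos(a)])/10).round(2),'turn deg',np.degrees(-(r[0][2]-a)).round(1), X.round(1), s['qpos'].round(2))
E
python3 wl.py w2.png 572 272 1.4 105
```

```text
[316.72840491 218.29722688] [570.781 268.911   1.409] 392.64313725490194 4780
tool shift cm -0.24 -0.07 turn deg -1.0 [571.9 271.2 126.3] [-0.31  0.71 -0.29  1.64  0.25  0.83 -0.89]
```

View pics/w2.png

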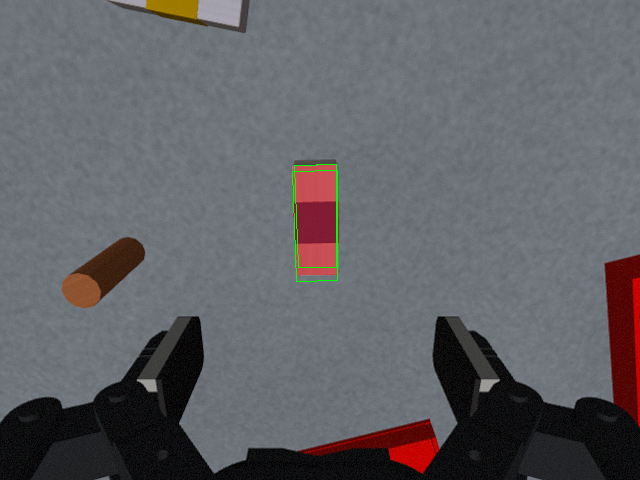

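```bash
cat > top.py <<'E'
from h import *
import sys
# top.py x y rad ztop [dark]  : bright/coloured top face -> world rect
x,y,rad,zt=map(float,sys.argv[1:5]); rad=int(rad)
d=grab('wrist','t_%s.png'%sys.argv[5]); u,v=w2p(d,[[x,y,zt]])[0].astype(int)
im=cv2.cvtColor(cv2.GaussianBlur(d['color'],(3,3),0),cv2.COLOR_RGB2LAB).astype(float)
p=im[max(v-rad,0):v+rad,max(u-rad,0):u+rad]; D=p-np.median(p.reshape(-1,3),0)
m=((np.hypot(D[...,1],D[...,2])>12)&(D[...,0]>-70)|(D[...,0]>35)).astype(np.uint8)
m=cv2.morphologyEx(cv2.morphologyEx(m,cv2.MORPH_CLOSE,np.ones((5,5))),cv2.MORPH_OPEN,np.ones((7,7)))
n,lab,st,ce=cv2.connectedComponentsWithStats(m); k=min(range(1,n),key=lambda i:np.hypot(*(ce[i]-[rad,rad]))-st[i,4]/100)
cnt=max(cv2.findContours((lab==k).astype(np.uint8),cv2.RETR_EXTERNAL,cv2.CHAIN_APPROX_NONE)[0],key=len).reshape(-1,2)+[max(u-rad,0),max(v-rad,0)]
W=p2w(d,cnt,zt).astype(np.float32); c,wh,an=cv2.minAreaRect(W); b=cv2.boxPoints((c,wh,an))
e=max((b[1]-b[0],b[2]-b[1]),key=np.linalg.norm); s=read_state();X=s['eef_pos'];a=s['tool_rot'][2]
w=np.arctan2(e[1],e[0]); w=a+(w-a+np.pi/2)%np.pi-np.pi/2; D=np.array(c)-X[:2]
print('px',cnt.min(0),cnt.max(0),'world',np.round(c,1),'size',np.round(wh,1),'yaw',round(float(w),3))
print('tool shift cm',(D@[np.cos(a),np.sin(a)]/10).round(2),(D@[np.sin(a),-np.cos(a)]/10).round(2),'turn',np.degrees(a-w).round(1),X.round(1),round(a,3))
E
python3 top.py 570 270 100 25 a
```

```text
px [293 166] [338 274] world [571.6 273.1] size [78.2 31. ] yaw 1.407
tool shift cm 0.18 -0.06 turn -0.9 [571.9 271.3 126.4] 1.392
```

Blue block's top face spans px (293..338, 166..274), centred between the fingers: (571.6, 273.1), yaw 1.407. Grasping it.

Request:
move_arm(targets="1 0.2 -0.1 2 0 0 -0.9;1 0 0 3 0 0 0;1 0 0 3 0 0 0;1 0 0 2.5 0 0 0;1 0 0 1.6 0 0 0")

```text
clock: 3.83
eef_pos: [569.9, 272.6, 2.7]
tool_rot: [-3.14, 0.002, 1.408]
force: [-1.1, 0.2, -0.7]
width: 85.4
gripper_force: 0.0
```

Request:
move_arm(targets="1 0 0 0 0 0 0;-1 0 0 0 0 0 0;-1 0 0 0 0 0 0;-1 0 0 0 0 0 0;-1 0 0 0 0 0 0")

```text
clock: 4.25
eef_pos: [572.1, 273.8, 6.5]
tool_rot: [3.139, -0.002, 1.409]
force: [-1.1, 0.3, -0.3]
width: 38.1
gripper_force: 0.0
```

Request:
move_arm(targets="-1 0 0 0 0 0 0;-1 0 0 0 0 0 0;-1 0 0 0 0 0 0;-1 0 0 0 0 0 0;-1 0 0 0 0 0 0")

```text
clock: 4.67
eef_pos: [570.9, 273.2, 4.9]
tool_rot: [3.142, -0.0, 1.409]
force: [-0.4, -0.1, 0.4]
width: -0.2
gripper_force: 0.0
```

```bash
python3 -c "
from h import *
import pickle
d=grab('wrist','w3.png');s=grab('scene');t=grab('top');pickle.dump(t,open('top2.pkl','wb'))
print(read_state())
f=lambda im,u,v,r:cv2.resize(cv2.cvtColor(im[v-r:v+r,u-r:u+r],cv2.COLOR_RGB2BGR),(390,390),interpolation=cv2.INTER_CUBIC)
cv2.imwrite('pics/c3.png',cv2.hconcat([f(s['color'],467,270,60),cv2.resize(cv2.imread('pics/w3.png'),(410,390))]))"
```

```text
{'clock': 4.8167, 'qpos': array([-0.34916461,  0.87064044, -0.23685765,  1.69977735,  0.31894332,
        0.60932843, -0.92986921]), 'qd': array([ 0.00067093, -0.00014057, -0.00150061,  0.0012936 , -0.00177103,
       -0.00057807,  0.00031549]), 'tau': array([ 7.19812262e-03, -6.04254270e+01, -3.22075613e+00, -1.25534973e+01,
        7.39202398e-03,  1.84105251e-03, -1.53754513e-05]), 'eef_pos': array([570.89791492, 273.13891361,   4.76054784]), 'tool_rot': array([-3.14151740e+00,  7.40158182e-05,  1.40885708e+00]), 'force': array([ 0.57429104,  0.54782188, -0.55178491]), 'torque': array([-0.01808129, -0.01142192, -0.02931148]), 'gripper_force': 0.0, 'width': 0.3114207052300625}
```

View pics/c3.png

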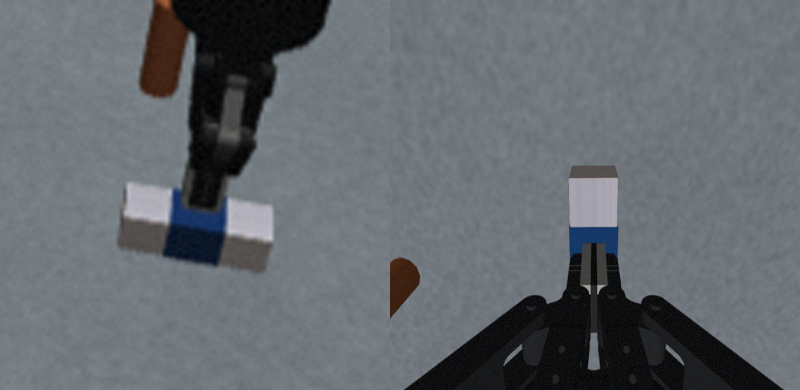

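```bash
python3 -c "
from h import *
import pickle
S=pickle.load(open('scene1.pkl','rb'))
for z in(5,15,25,35,45): print(z,w2p(S,[[571,273,z]]).round(1))
T=pickle.load(open('top2.pkl','rb'));im=T['color'][190:260,180:260]
cv2.imwrite('pics/c4.png',cv2.resize(cv2.cvtColor(im,cv2.COLOR_RGB2BGR),(480,420),interpolation=cv2.INTER_CUBIC))
for z in(5,25,45): print(z,(w2p(T,[[571,273,z]])-[180,190])*6)
"
```

```text
5 [[466.3 282. ]]
15 [[467.2 277.9]]
25 [[468.2 273.8]]
35 [[469.2 269.7]]
45 [[470.2 265.5]]
5 [[223.00724853 214.63317021]]
25 [[214.52144883 202.55794965]]
45 [[205.8102362  190.16196842]]
```

View pics/c4.png

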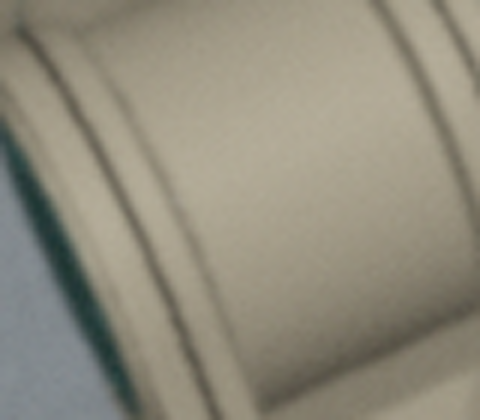

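```bash
python3 -c "
from h import *
d=grab('wrist');X=read_state()['eef_pos']
for z in(0,5,15,25,35): print(z,w2p(d,[[X[0],X[1],z]]).round(1))
im=cv2.cvtColor(d['color'][200:440,200:440],cv2.COLOR_RGB2BGR);cv2.imwrite('pics/c5.png',cv2.resize(im,(600,600)))
"
```

```text
0 [[316.2 285.2]]
5 [[316.2 290. ]]
15 [[316.1 300.3]]
25 [[316.1 311.7]]
35 [[316.  324.5]]
```

View pics/c5.png

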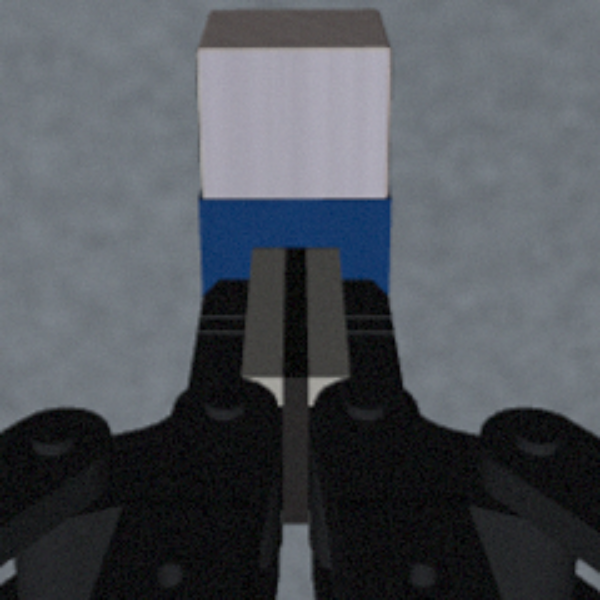

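The fingers shut above the block: both views put the real tips about 23 mm above the reported TCP z, with no contact force. I'll lift, reopen and grasp about 20 mm lower, in steps, watching the force.

Request:
move_arm(targets="1 0 0 -2 0 0 0;1 0 0 -2 0 0 0;1 0 0 0 0 0 0;1 0 0 0 0 0 0;1 0 0 0 0 0 0")

```text
clock: 5.28
eef_pos: [570.6, 272.9, 44.5]
tool_rot: [-3.141, 0.001, 1.409]
force: [0.4, -0.3, -1.0]
width: 60.5
gripper_force: 0.0
```

Request:
move_arm(targets="1 0 0 0 0 0 0;1 0 0 0 0 0 0;1 0 0 1 0 0 0;1 0 0 2 0 0 0;1 0 0 1 0 0 0")

```text
clock: 5.7
eef_pos: [569.7, 272.5, 2.4]
tool_rot: [-3.139, 0.002, 1.409]
force: [-0.4, -0.8, -0.7]
width: 85.4
gripper_force: 0.0
```

Request:
move_arm(targets="1 0 0 0.5 0 0 0;1 0 0 0.5 0 0 0;1 0 0 0 0 0 0")

```text
clock: 5.95
eef_pos: [570.3, 272.9, -6.4]
tool_rot: [-3.14, 0.001, 1.409]
force: [-0.2, 0.5, 0.7]
width: 85.3
gripper_force: 0.0
```

Request:
move_arm(targets="1 0 0 0.4 0 0 0;1 0 0 0.4 0 0 0;1 0 0 0 0 0 0;1 0 0 0 0 0 0")

```text
clock: 6.28
eef_pos: [571.0, 273.2, -13.1]
tool_rot: [3.141, -0.0, 1.409]
force: [0.6, -0.2, -0.4]
width: 85.2
gripper_force: 0.0
```

Request:
move_arm(targets="-1 0 0 0 0 0 0;-1 0 0 0 0 0 0;-1 0 0 0 0 0 0;-1 0 0 0 0 0 0;-1 0 0 0 0 0 0")

```text
clock: 6.7
eef_pos: [571.2, 273.3, -12.6]
tool_rot: [3.141, -0.0, 1.409]
force: [-1.0, -0.8, 0.2]
width: 28.8
gripper_force: 59.6
```

Request:
move_arm(targets="-1 0 0 0 0 0 0;-1 0 0 0 0 0 0;-1 0 0 0 0 0 0")

```text
clock: 6.95
eef_pos: [571.3, 273.4, -12.7]
tool_rot: [3.141, -0.001, 1.409]
force: [-0.1, -0.4, 4.2]
width: 28.4
gripper_force: 60.2
```

```bash
python3 -c "
from h import *
s=grab('scene');print(read_state()['width'],read_state()['gripper_force'])
f=lambda im,u,v,r:cv2.resize(cv2.cvtColor(im[v-r:v+r,u-r:u+r],cv2.COLOR_RGB2BGR),(480,480),interpolation=cv2.INTER_CUBIC)
cv2.imwrite('pics/c6.png',f(s['color'],467,265,40))"
```

```text
28.174720843855194 60.19112706184387
```

View pics/c6.png

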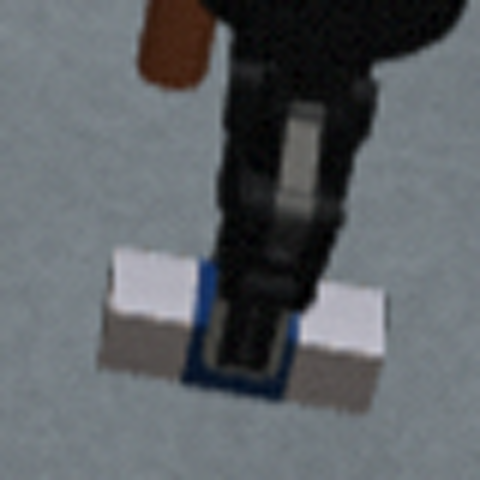

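Gripped at width 28 mm and 60 N, with the fingers centred on the band. Lifting, turning and carrying it to the blue pad.

Request:
move_arm(targets="-1 0 0 -1 0 0 0;-1 0 0 -2 0 0 6;-1 0 0 -2 0 0 6;-1 0 0 -2 0 0 6;-1 0 0 -2 0 0 6")

```text
clock: 7.42
eef_pos: [570.2, 272.9, 77.5]
tool_rot: [-3.14, 0.001, 0.985]
force: [0.1, -0.1, -2.1]
width: 28.4
gripper_force: 59.5
```

Request:
move_arm(targets="-1 0 0 0 0 0 6;-1 0 0 0 0 0 6;-1 0 0 0 0 0 6;-1 0 0 0 0 0 6;-1 0 0 0 0 0 6")

```text
clock: 7.83
eef_pos: [570.2, 273.0, 76.8]
tool_rot: [-3.141, 0.001, 0.461]
force: [0.1, 0.2, -2.3]
width: 28.4
gripper_force: 59.6
```

Request:
move_arm(targets="-1 0 0 0 0 0 6.5;-1 0 0 0 0 0 6.5;-1 0 0 0 0 0 6.6;-1 -0.87 2.83 0 0 0 0;-1 -0.87 2.83 0 0 0 0")

```text
clock: 8.25
eef_pos: [559.6, 217.0, 76.6]
tool_rot: [-3.14, 0.0, 0.129]
force: [0.4, -1.3, -1.3]
width: 28.3
gripper_force: 59.7
```

Request:
move_arm(targets="-1 -0.87 2.83 0 0 0 0;-1 -0.87 2.83 0 0 0 0;-1 -0.87 2.83 0 0 0 0;-1 -0.87 2.83 0 0 0 0;-1 -0.87 2.83 0 0 0 0")

```text
clock: 8.67
eef_pos: [534.1, 67.9, 76.9]
tool_rot: [-3.141, 0.001, 0.125]
force: [0.6, -1.7, -1.6]
width: 28.1
gripper_force: 59.7
```

Request:
move_arm(targets="-1 -0.87 2.83 0 0 0 0;-1 -0.87 2.83 0 0 0 0;-1 -0.87 2.83 0 0 0 0;-1 -0.87 2.83 0 0 0 0;-1 -0.87 2.83 0 0 0 0")

```text
clock: 9.08
eef_pos: [508.6, -77.9, 76.9]
tool_rot: [-3.141, 0.001, 0.125]
force: [0.1, -0.2, -2.2]
width: 28.2
gripper_force: 59.7
```

Request:
move_arm(targets="-1 0 0 0 0 0 0;-1 0 0 0 0 0 0;-1 0 0 0 0 0 0")

```text
clock: 9.33
eef_pos: [509.4, -76.1, 76.9]
tool_rot: [-3.141, -0.0, 0.124]
force: [0.1, 0.4, -1.5]
width: 28.5
gripper_force: 59.8
```

```bash
python3 -c "
from h import *
s=read_state();print(s['eef_pos'],s['tool_rot'],s['width'],s['qpos'].round(2))
d=grab('wrist','w7.png')
for r in((510.3,-76.5),(597.7,-65.5),(554,-71)): print(w2p(d,[[*r,6]]).round())
"
```

```text
[509.41165201 -76.05588355  76.9241004 ] [-3.14065562e+00 -8.22022877e-05  1.24354111e-01] 28.519485988346467 [ 0.09  0.63  0.01  2.01 -0.02  0.5  -1.34]
[[318. 239.]]
[[318.  89.]]
[[318. 168.]]
```

View pics/w7.png

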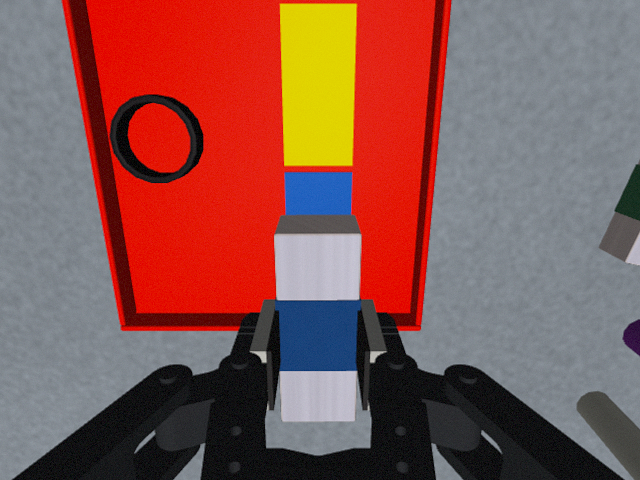

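```bash
python3 -c "
from h import *
d=grab('wrist');X=read_state()['eef_pos'];a=read_state()['tool_rot'][2]
p=p2w(d,[(318,234),(318,421)],114.6);print(p,p.mean(0),np.hypot(*(p[0]-p[1])))
e=p.mean(0)-X[:2];print('blk rel tool',e@[np.cos(a),np.sin(a)],e@[np.sin(a),-np.cos(a)])
j=p2w(d,[(318.3,168.3)],6)[0];print('joint',j)
for q in((280,356,4),(284,353,165),(285,352,172)):print(p2w(d,[((q[0]+q[1])/2,q[2])],6))
g=np.array([554-44*.9922,-71-44*.1245]);D=g-p.mean(0);print('shift mm',D@[np.cos(a),np.sin(a)],D@[np.sin(a),-np.cos(a)])"
```

```text
[[549.63781937 -70.59381723]
 [471.05810288 -80.55462825]] [510.34796112 -75.57422274] 79.20851974692224
blk rel tool 0.560038840464413 0.6879459052321719
joint [554.26884625 -70.15171188]
[[639.06354999 -59.2250462 ]]
[[556.20394282 -70.02433649]]
[[552.11861405 -70.54384205]]
shift mm -0.11899246685035207 0.8959223137256066
```

Wrist view: the pads' joint is at (318,168), the blue pad's column centre at 318, and the held block spans (274..360, 234..421). The block is 44.3 mm along the row from the joint and 0.1 mm off across it, so it is aligned. Lowering it.

Request:
move_arm(targets="-1 0 0 2 0 0 0;-1 0 0 2 0 0 0;-1 0 0 2 0 0 0;-1 0 0 1.3 0 0 0;-1 0 0 0.5 0 0 0")

```text
clock: 9.85
eef_pos: [508.4, -74.8, -3.0]
tool_rot: [-3.14, 0.003, 0.127]
force: [-0.1, -0.1, -1.7]
width: 28.2
gripper_force: 59.7
```

Request:
move_arm(targets="-1 0 0 0 0 0 0;-1 0 0 0 0 0 0;-1 0 0 0.3 0 0 0;-1 0 0 0.2 0 0 0;-1 0 0 0 0 0 0")

```text
clock: 10.27
eef_pos: [509.8, -76.7, -5.8]
tool_rot: [3.141, -0.001, 0.124]
force: [-0.0, 0.5, -1.5]
width: 28.6
gripper_force: 59.8
```

Request:
move_arm(targets="-1 0 0 0 0 0 0;-1 0 0 0 0 0 0")

```text
clock: 10.43
eef_pos: [509.7, -76.8, -5.8]
tool_rot: [3.141, -0.001, 0.124]
force: [-0.3, 0.0, -1.7]
width: 28.4
gripper_force: 59.8
```

Request:
move_arm(targets="-1 0 -0.05 0.1 0 0 0;-1 0 0 0 0 0 0;-1 0 0 0 0 0 0;0.2 0 0 0 0 0 0;0.2 0 0 0 0 0 0")

```text
clock: 10.85
eef_pos: [509.5, -76.2, -7.1]
tool_rot: [-3.142, -0.0, 0.124]
force: [0.7, 0.3, 0.4]
width: 50.5
gripper_force: 0.0
```

Request:
move_arm(targets="0.2 0 0 0 0 0 0;0.2 0 0 0 0 0 0;0.2 0 0 -1 0 0 0;0.2 0 0 -3 0 0 0;0.2 0 0 -3 0 0 0")

```text
clock: 11.27
eef_pos: [508.1, -76.0, 63.1]
tool_rot: [-3.141, 0.003, 0.124]
force: [0.5, -0.2, 0.2]
width: 51.1
gripper_force: 0.0
```

Request:
move_arm(targets="1 0 0 -3 0 0 0;1 0 0 -3 0 0 0;1 0 0 0 0 0 0;1 0 0 0 0 0 0;1 0 0 0 0 0 0")

```text
clock: 11.68
eef_pos: [509.0, -76.2, 123.0]
tool_rot: [-3.142, -0.0, 0.124]
force: [-0.0, -0.6, 0.2]
width: 85.4
gripper_force: 0.0
```

```bash
python3 - <<'E'
from h import *
s=read_state();a=s['tool_rot'][2];X=s['eef_pos'];print(X,a,s['qpos'].round(2))
grab('wrist','w8.png')
g=np.array([516.3,429.1]);D=g-X[:2];print('to yellow: tool x,y cm',D@[np.cos(a),np.sin(a)]/10,D@[np.sin(a),-np.cos(a)]/10,'turn',np.degrees(a+.35))
E
```

```text
[509.02657832 -76.15190341 123.04133752] 0.12439495488371044 [ 0.08  0.56  0.02  1.98 -0.01  0.61 -1.34]
to yellow: tool x,y cm 6.990603918013458 -50.044533592516174 turn 27.18082873713571
```

View pics/w8.png

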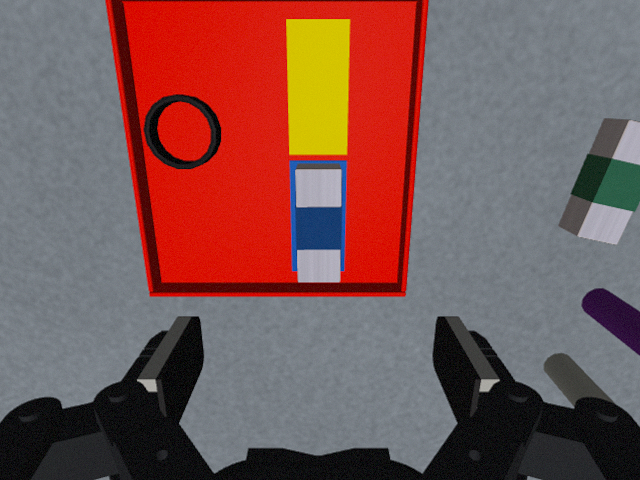

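Blue block sits inside its pad at px (295..342, 165..283). Next is the yellow block, with a look on arrival.

Request:
move_arm(targets="1 0.5 -3.57 0 0 0 0;1 0.5 -3.57 0 0 0 0;1 0.5 -3.57 0 0 0 0;1 0.5 -3.57 0 0 0 0;1 0.5 -3.57 0 0 0 0")

```text
clock: 12.15
eef_pos: [510.7, 105.3, 121.4]
tool_rot: [3.141, 0.003, 0.124]
force: [1.4, 0.1, -0.6]
width: 85.2
gripper_force: 0.0
```

Request:
move_arm(targets="1 0.5 -3.57 0 0 0 0;1 0.5 -3.57 0 0 0 0;1 0.5 -3.57 0 0 0 0;1 0.5 -3.57 0 0 0 0;1 0.5 -3.57 0 0 0 0")

```text
clock: 12.57
eef_pos: [513.4, 285.4, 121.1]
tool_rot: [3.14, 0.003, 0.125]
force: [0.5, -0.1, -1.1]
width: 85.5
gripper_force: 0.0
```

Request:
move_arm(targets="1 0.5 -3.57 0 0 0 0;1 0.5 -3.57 0 0 0 0;1 0.5 -3.57 0 0 0 0;1 0.5 -3.57 0 0 0 0;1 0 0 0 0 0 6.8")

```text
clock: 12.98
eef_pos: [512.9, 438.4, 120.5]
tool_rot: [-3.136, 0.003, 0.014]
force: [-1.0, 1.8, 0.4]
width: 85.6
gripper_force: 0.0
```

Request:
move_arm(targets="1 0 0 0 0 0 6.8;1 0 0 0 0 0 6.8;1 0 0 0 0 0 6.8;1 0 0 0 0 0 0;1 0 0 0 0 0 0")

```text
clock: 13.4
eef_pos: [516.0, 427.9, 121.2]
tool_rot: [3.139, 0.001, -0.347]
force: [-1.1, -0.3, -0.2]
width: 85.4
gripper_force: 0.0
```

```bash
python3 top.py 516.3 429.1 100 25 y; python3 -c "
from h import *;print(read_state()['qpos'].round(2))"
```

```text
px [293 171] [339 280] world [516.4 428.8] size [31.5 78.2] yaw -0.367
tool shift cm -0.01 -0.08 turn 1.1 [516.2 428.  121.6] -0.347
[-0.86  0.76  0.21  1.53 -0.19  0.87 -2.49]
```

Request:
move_arm(targets="1 0 -0.1 3 0 0 1.1;1 0 0 3 0 0 0;1 0 0 3 0 0 0;1 0 0 2 0 0 0;1 0 0 1.5 0 0 0")

```text
clock: 13.87
eef_pos: [515.8, 428.2, -5.0]
tool_rot: [3.139, 0.002, -0.368]
force: [0.5, 0.3, 0.1]
width: 85.1
gripper_force: 0.0
```

Request:
move_arm(targets="1 0 0 0.5 0 0 0;1 0 0 0.5 0 0 0;1 0 0 0 0 0 0;1 0 0 0 0 0 0")

```text
clock: 14.2
eef_pos: [518.0, 429.9, -11.1]
tool_rot: [-3.14, -0.001, -0.369]
force: [-0.2, 0.2, -0.6]
width: 85.5
gripper_force: 0.0
```

Request:
move_arm(targets="-1 0 0 0 0 0 0;-1 0 0 0 0 0 0;-1 0 0 0 0 0 0;-1 0 0 0 0 0 0;-1 0 0 0 0 0 0")

```text
clock: 14.62
eef_pos: [517.5, 429.7, -11.3]
tool_rot: [-3.141, -0.0, -0.369]
force: [-2.4, -1.5, 1.1]
width: 28.3
gripper_force: 59.6
```

Request:
move_arm(targets="-1 0 0 0 0 0 0;-1 0 0 0 0 0 0;-1 0 0 0 0 0 0")

```text
clock: 14.87
eef_pos: [517.6, 429.8, -11.4]
tool_rot: [-3.14, -0.001, -0.369]
force: [-0.9, -0.0, 5.3]
width: 28.0
gripper_force: 60.2
```

Request:
move_arm(targets="-1 0 0 -1.5 0 0 0;-1 0 0 -2 0 0 -7;-1 0 0 -2 0 0 -7;-1 0 0 -2 0 0 -7;-1 0 0 -2 0 0 -7")

```text
clock: 15.28
eef_pos: [516.9, 428.8, 84.0]
tool_rot: [3.14, 0.0, 0.125]
force: [-0.4, 0.2, -1.9]
width: 28.0
gripper_force: 59.5
```

Request:
move_arm(targets="-1 0.13 3.58 0 0 0 -0.3;-1 0.13 3.58 0 0 0 0;-1 0.13 3.58 0 0 0 0;-1 0.13 3.58 0 0 0 0;-1 0.13 3.58 0 0 0 0")

```text
clock: 15.7
eef_pos: [545.4, 250.5, 83.3]
tool_rot: [3.141, 0.0, 0.125]
force: [0.5, -0.2, -1.4]
width: 28.3
gripper_force: 59.6
```

Request:
move_arm(targets="-1 0.13 3.58 0 0 0 0;-1 0.13 3.58 0 0 0 0;-1 0.13 3.58 0 0 0 0;-1 0.13 3.58 0 0 0 0;-1 0.13 3.58 0 0 0 0")

```text
clock: 16.12
eef_pos: [574.0, 73.7, 83.3]
tool_rot: [3.141, 0.0, 0.124]
force: [-0.1, -0.4, -0.8]
width: 28.2
gripper_force: 59.6
```

Request:
move_arm(targets="-1 0.13 3.58 0 0 0 0;-1 0.13 3.58 0 0 0 0;-1 0.13 3.58 0 0 0 0;-1 0.13 3.58 0 0 0 0;-1 0 0 0 0 0 0")

```text
clock: 16.53
eef_pos: [597.5, -77.9, 83.4]
tool_rot: [3.134, -0.0, 0.112]
force: [-0.4, -2.0, -1.3]
width: 28.6
gripper_force: 59.7
```

Request:
move_arm(targets="-1 0 0 0 0 0 0;-1 0 0 0 0 0 0;-1 0 0 0 0 0 0")

```text
clock: 16.78
eef_pos: [597.0, -63.9, 82.9]
tool_rot: [-3.14, 0.0, 0.126]
force: [-0.7, 0.0, -1.7]
width: 28.3
gripper_force: 59.7
```

```bash
cat > held.py <<'E'
from h import *
import sys
# held block: top face at z = reading+off+25 ; args off gx gy
off,gx,gy=map(float,sys.argv[1:4])
d=grab('wrist',sys.argv[4]);s=read_state();X=s['eef_pos'];a=s['tool_rot'][2];zt=X[2]+off+25
im=d['color'].astype(int); ex=np.array([np.cos(a),np.sin(a)]);ey=np.array([np.sin(a),-np.cos(a)])
col=im[:,300:336].mean(1); br=col.sum(1)
g=np.abs(np.diff(col,axis=0)).sum(1); v=np.argsort(-g)[:14]; print('row edges',sorted((int(i),int(g[i])) for i in v))
np.save('zt.npy',[zt]); print('X',X.round(1),round(a,4),'zt',zt,s['width'])
t=np.array([gx,gy])-X[:2];print('tcp->goal',t@ex,t@ey)
E
python3 held.py 11.4 597.9 -64.7 w9.png
```

```text
row edges [(145, 99), (146, 129), (170, 143), (216, 116), (217, 187), (236, 162), (301, 187), (302, 143), (371, 156), (425, 225), (426, 161), (433, 247), (453, 90), (454, 92)]
X [597.  -63.7  82.9] 0.127 zt 119.33136764229684 28.15241481933799
tcp->goal 0.7234649796353235 1.1477839068186166
```

View pics/w9.png

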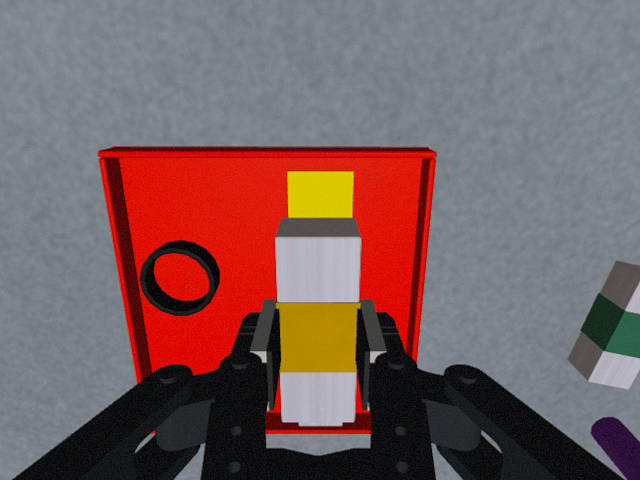

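```bash
python3 -c "
from h import *
d=grab('wrist');s=read_state();a=s['tool_rot'][2];zt=np.load('zt.npy')[0]
p=p2w(d,[(318,236.5),(318,425.5)],zt);print(np.hypot(*(p[0]-p[1])),p.mean(0))
ex=np.array([np.cos(.125),np.sin(.125)]);ey=np.array([np.sin(.125),-np.cos(.125)])
far=p2w(d,[(320.7,170.5)],6)[0]; g=far-42*ex; print('pad ctr',g,'pad width',p2w(d,[(288,171),(353,171)],6))
D=g-p.mean(0);print('shift mm',D@ex,D@ey, 'turn',np.degrees(a-.125))"
```

```text
81.42010175423151 [595.37969006 -64.26702775]
pad ctr [597.90000544 -65.46980535] pad width [[636.76361126 -40.6507273 ]
 [641.74973694 -79.6520985 ]]
shift mm 2.350695066381528 1.5076127791134604 turn 0.11695137278661594
```

Pad's visible part is centred at column 320.7 with far edge at row 170.5; the held block spans rows 236..425 at column 318. That means shifting about 1.8 mm along and 1.3 mm across, then lowering.

Request:
move_arm(targets="-1 0.2 0.13 2 0 0 0;-1 0 0 2 0 0 0;-1 0 0 2 0 0 0;-1 0 0 1.5 0 0 0;-1 0 0 0.5 0 0 0")

```text
clock: 17.3
eef_pos: [597.6, -65.2, 0.6]
tool_rot: [-3.14, 0.004, 0.127]
force: [0.5, -0.3, -1.4]
width: 28.1
gripper_force: 59.6
```

Request:
move_arm(targets="-1 0 0 0 0 0 0;-1 0 0 0 0 0 0;-1 0 0 0.5 0 0 0;-1 0 0 0 0 0 0;-1 0 0 0 0 0 0")

```text
clock: 17.72
eef_pos: [599.7, -66.8, -1.6]
tool_rot: [3.141, -0.001, 0.124]
force: [-0.1, -0.4, -2.4]
width: 28.3
gripper_force: 59.7
```

Request:
move_arm(targets="-1 0 0 0 0 0 0;-1 0 0 0 0 0 0")

```text
clock: 17.88
eef_pos: [599.7, -66.9, -1.7]
tool_rot: [3.141, -0.001, 0.124]
force: [-0.4, 0.2, -1.6]
width: 28.0
gripper_force: 59.7
```

Request:
move_arm(targets="-1 -0.05 -0.2 0.3 0 0 0;-1 0 0 0 0 0 0;-1 0 0 0.1 0 0 0;-1 0 0 0 0 0 0;-1 0 0 0 0 0 0")

```text
clock: 18.3
eef_pos: [598.5, -64.4, -5.4]
tool_rot: [-3.141, 0.0, 0.125]
force: [-2.0, 0.9, 6.4]
width: 27.9
gripper_force: 60.5
```

Request:
move_arm(targets="-1 0 0 0 0 0 0;-1 0 0 0 0 0 0")

```text
clock: 18.47
eef_pos: [598.5, -64.4, -5.5]
tool_rot: [-3.141, 0.0, 0.125]
force: [-1.3, 0.9, 5.1]
width: 28.1
gripper_force: 60.5
```

Request:
move_arm(targets="0.2 0 0 0 0 0 0;0.2 0 0 0 0 0 0;0.2 0 0 0 0 0 0;0.2 0 0 0 0 0 0;0.2 0 0 -1 0 0 0")

```text
clock: 18.88
eef_pos: [597.1, -64.8, 2.4]
tool_rot: [-3.141, 0.003, 0.124]
force: [0.1, -0.1, -0.0]
width: 51.0
gripper_force: 0.0
```

Request:
move_arm(targets="0.2 0 0 -3 0 0 0;0.2 0 0 -3 0 0 0;1 0 0 -3 0 0 0;1 -3.5 0 -3 0 0 0;1 0 0 0 0 0 0")

```text
clock: 19.3
eef_pos: [565.4, -70.3, 126.2]
tool_rot: [3.14, -0.003, 0.123]
force: [-1.3, -0.9, -0.5]
width: 84.4
gripper_force: 0.0
```

Request:
move_arm(targets="1 0 0 0 0 0 0;1 0 0 0 0 0 0")

```text
clock: 19.47
eef_pos: [567.6, -68.8, 121.4]
tool_rot: [3.141, -0.001, 0.124]
force: [0.0, -0.6, -0.3]
width: 85.4
gripper_force: 0.0
```

```bash
python3 - <<'E'
from h import *
s=read_state();a=s['tool_rot'][2];X=s['eef_pos'];print(X,a,s['qpos'].round(2))
grab('wrist','w10.png')
g=np.array([524.5,-401.2]);D=g-X[:2];print('to brass: tool x,y cm',D@[np.cos(a),np.sin(a)]/10,D@[np.sin(a),-np.cos(a)]/10,'turn',np.degrees(a+1.07))
E
```

```text
[567.604556   -68.78320337 121.39331179] 0.12433184676756692 [ 0.09  0.62 -0.02  1.82  0.02  0.69 -1.39]
to brass: tool x,y cm -8.399541489306943 32.450531537017625 turn 68.43017415784693
```

View pics/w10.png

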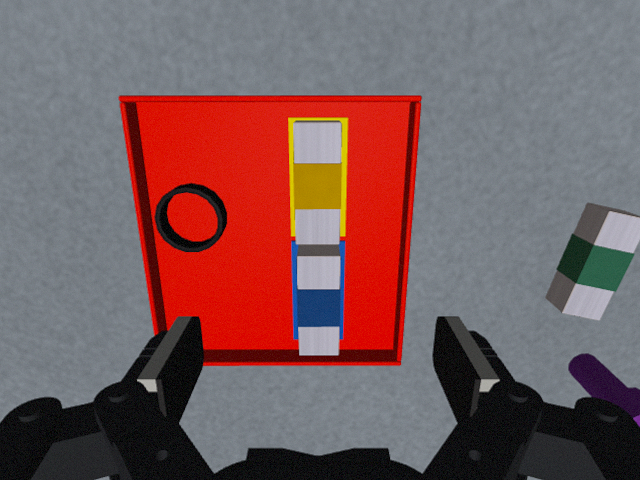

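```bash
python3 - <<'E'
from h import *
d=grab('wrist'); im=d['color'].astype(int)
col=im[:,305:335].mean(1);g=np.abs(np.diff(col,axis=0)).sum(1);print([(i,int(g[i])) for i in range(100,370) if g[i]>40])
for v in(135,225,262,347):
    h=im[v-3:v+4].mean(0);gg=np.abs(np.diff(h,axis=0)).sum(1);print(v,[(i,int(gg[i])) for i in range(280,360) if gg[i]>60])
ex=np.array([np.cos(.1248),np.sin(.1248)]);ey=np.array([np.sin(.1248),-np.cos(.1248)]);J=np.array([554.,-71])
for v in(121.5,122.5,244,245,256,257,355,356):
    p=p2w(d,[(319,v)],31)[0]-J;print(v,(p@ex).round(1),(p@ey).round(1))
E
```

```text
[(100, 50), (101, 72), (116, 179), (117, 62), (119, 242), (120, 144), (121, 278), (122, 86), (162, 135), (163, 113), (208, 151), (209, 69), (243, 169), (244, 139), (255, 246), (256, 85), (288, 197), (289, 161), (326, 324), (327, 49), (354, 187), (355, 223), (356, 61), (361, 84), (362, 57), (365, 312), (366, 57)]
135 [(288, 137), (292, 106), (293, 137), (340, 85), (341, 168), (342, 69), (347, 94), (348, 82)]
225 [(290, 124), (294, 154), (295, 91), (339, 124), (340, 166), (345, 84), (346, 75)]
262 [(290, 130), (291, 228), (292, 98), (296, 274), (339, 184), (340, 142), (343, 65), (344, 256), (345, 127)]
347 [(298, 308), (338, 168), (339, 221)]
121.5 84.2 0.3
122.5 83.6 0.3
244 4.5 0.4
245 3.8 0.4
256 -4.2 0.4
257 -4.9 0.4
355 -83.4 0.5
356 -84.3 0.5
```

Both blocks lie square on their pads, with gap edges at -4.2 and +4.2 mm about the joint. Now the brass block.

Request:
move_arm(targets="1 -0.93 3.6 0 0 0 0;1 -0.93 3.6 0 0 0 0;1 -0.93 3.6 0 0 0 0;1 -0.93 3.6 0 0 0 0;1 -0.93 3.6 0 0 0 0")

```text
clock: 19.98
eef_pos: [543.1, -254.5, 119.5]
tool_rot: [-3.14, 0.002, 0.125]
force: [0.6, 0.4, -1.0]
width: 85.4
gripper_force: 0.0
```

Request:
move_arm(targets="1 -0.93 3.6 0 0 0 0;1 -0.93 3.6 0 0 0 0;1 -0.93 3.6 0 0 0 0;1 -0.93 3.6 0 0 0 0;1 0 0 0 0 0 6.8")

```text
clock: 20.4
eef_pos: [519.8, -412.3, 119.3]
tool_rot: [3.135, 0.003, -0.006]
force: [-0.7, -1.6, -0.1]
width: 85.3
gripper_force: 0.0
```

Request:
move_arm(targets="1 0 0 0 0 0 6.8;1 0 0 0 0 0 6.8;1 0 0 0 0 0 6.8;1 0 0 0 0 0 6.8;1 0 0 0 0 0 6.8")

```text
clock: 20.82
eef_pos: [524.4, -400.3, 119.2]
tool_rot: [-3.141, 0.002, -0.593]
force: [0.2, -1.0, 0.7]
width: 85.5
gripper_force: 0.0
```

Request:
move_arm(targets="1 0 0 0 0 0 6.8;1 0 0 0 0 0 6.8;1 0 0 0 0 0 6.8;1 0 0 0 0 0 6.8;1 0 0 0 0 0 0")

```text
clock: 21.23
eef_pos: [524.6, -400.0, 119.2]
tool_rot: [3.14, 0.002, -1.064]
force: [-0.3, 0.1, -0.4]
width: 85.2
gripper_force: 0.0
```

Request:
move_arm(targets="1 0 0 0 0 0 0;1 0 0 0 0 0 0")

```text
clock: 21.4
eef_pos: [524.4, -400.4, 120.0]
tool_rot: [3.141, 0.001, -1.059]
force: [-1.1, -0.3, 0.7]
width: 85.4
gripper_force: 0.0
```

```bash
python3 top.py 524.5 -401.2 90 25 br
```

```text
px [298 165] [343 283] world [ 524.  -401.8] size [30.1 83.7] yaw -1.075
tool shift cm 0.09 0.09 turn 0.9 [ 524.4 -400.5  120.3] -1.06
```

View pics/t_br.png

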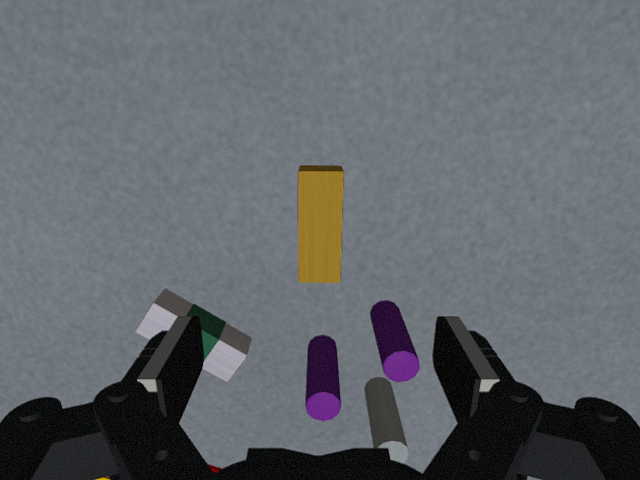

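Brass top face spans px (298..343, 171..283), and the fingers have clear space on both sides. The purple pins are well behind. Grasping it.

Request:
move_arm(targets="1 -0.1 0.1 3 0 0 0.9;1 0 0 3 0 0 0;1 0 0 3 0 0 0;1 0 0 2 0 0 0;1 0 0 1.5 0 0 0")

```text
clock: 21.87
eef_pos: [522.0, -399.4, -6.5]
tool_rot: [3.141, 0.003, -1.077]
force: [-0.0, 0.6, 0.3]
width: 85.4
gripper_force: 0.0
```

Request:
move_arm(targets="1 0 0 0.5 0 0 0;1 0 0 0.4 0 0 0;1 0 0 0 0 0 0;1 0 0 0 0 0 0")

```text
clock: 22.2
eef_pos: [523.8, -401.1, -11.9]
tool_rot: [-3.141, -0.002, -1.078]
force: [0.1, 0.0, -0.5]
width: 85.3
gripper_force: 0.0
```

Request:
move_arm(targets="-1 0 0 0 0 0 0;-1 0 0 0 0 0 0;-1 0 0 0 0 0 0;-1 0 0 0 0 0 0;-1 0 0 0 0 0 0")

```text
clock: 22.62
eef_pos: [523.2, -400.6, -12.3]
tool_rot: [-3.141, -0.001, -1.078]
force: [-0.4, -0.1, -2.4]
width: 28.1
gripper_force: 59.9
```

Request:
move_arm(targets="-1 0 0 0 0 0 0;-1 0 0 0 0 0 0;-1 0 0 0 0 0 0")

```text
clock: 22.87
eef_pos: [523.3, -400.7, -12.3]
tool_rot: [-3.141, -0.001, -1.078]
force: [-0.6, 0.2, 6.0]
width: 28.4
gripper_force: 61.0
```

Request:
move_arm(targets="-1 0 0 -1 0 0 0;-1 0 0 -2.5 0 0 0;-1 0 0 -3 0 0 0;-1 0 0 -3 0 0 0;-1 0 0 -2.5 0 0 -6.9")

```text
clock: 23.28
eef_pos: [522.6, -399.6, 107.9]
tool_rot: [3.141, 0.001, -0.957]
force: [1.4, -0.2, -5.4]
width: 28.0
gripper_force: 60.4
```

Request:
move_arm(targets="-1 0 0 0 0 0 -6.9;-1 0 0 0 0 0 -6.9;-1 0 0 0 0 0 -6.9;-1 0 0 0 0 0 -6.9;-1 0 0 0 0 0 -6.9")

```text
clock: 23.7
eef_pos: [521.9, -399.4, 106.1]
tool_rot: [-3.141, 0.003, -0.35]
force: [1.0, 0.0, -5.5]
width: 28.5
gripper_force: 60.4
```

Request:
move_arm(targets="-1 0 0 0 0 0 -6.9;-1 0 0 0 0 0 -6.9;-1 0 0 0 0 0 -6.9;-1 0 0 0 0 0 -6.8;-1 0.72 -3.23 0 0 0 0")

```text
clock: 24.12
eef_pos: [522.2, -377.0, 106.3]
tool_rot: [3.134, 0.003, 0.119]
force: [-0.3, -3.4, -5.3]
width: 28.5
gripper_force: 60.7
```

Request:
move_arm(targets="-1 0.72 -3.23 0 0 0 0;-1 0.72 -3.23 0 0 0 0;-1 0.72 -3.23 0 0 0 0;-1 0.72 -3.23 0 0 0 0;-1 0.72 -3.23 0 0 0 0")

```text
clock: 24.53
eef_pos: [540.6, -200.9, 106.4]
tool_rot: [-3.141, 0.002, 0.124]
force: [0.5, 0.6, -5.2]
width: 28.2
gripper_force: 60.8
```

Request:
move_arm(targets="-1 0.72 -3.23 0 0 0 0;-1 0.72 -3.23 0 0 0 0;-1 0.72 -3.23 0 0 0 0;-1 0.72 -3.23 0 0 0 0;-1 0 0 0 0 0 0")

```text
clock: 24.95
eef_pos: [554.4, -60.0, 106.5]
tool_rot: [-3.135, 0.0, 0.135]
force: [0.7, 1.7, -4.1]
width: 28.2
gripper_force: 61.0
```

Request:
move_arm(targets="-1 0 0 2 0 0 0;-1 0 0 1 0 0 0;-1 0 0 0 0 0 0;-1 0 0 0 0 0 0;-1 0 0 0 0 0 0")

```text
clock: 25.37
eef_pos: [554.4, -71.6, 77.1]
tool_rot: [3.141, 0.0, 0.123]
force: [-0.1, -0.4, -5.6]
width: 28.4
gripper_force: 61.0
```

```bash
python3 held.py 12.3 554 -71 w11.png
```

```text
row edges [(65, 123), (66, 208), (75, 121), (94, 111), (98, 181), (148, 92), (149, 129), (205, 209), (215, 244), (216, 186), (234, 113), (421, 128), (453, 88), (454, 104)]
X [554.7 -71.6  77.4] 0.1232 zt 114.69415674484392 27.88926009263526
tcp->goal -0.6515135194181004 -0.6894556663626777
```

View pics/w11.png

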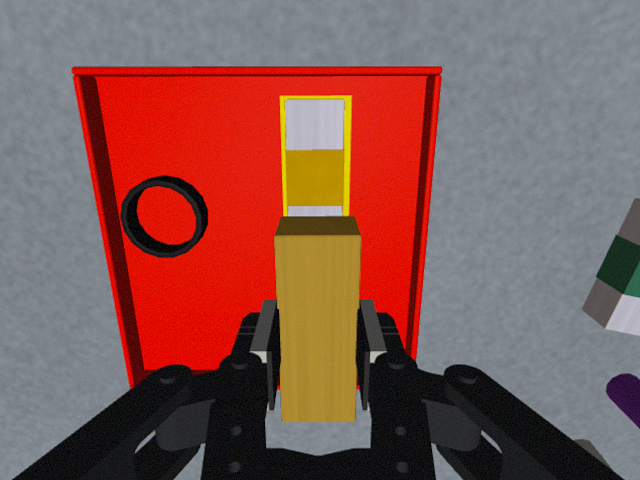

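```bash
python3 -c "
from h import *
d=grab('wrist');s=read_state();a=s['tool_rot'][2];zt=np.load('zt.npy')[0]
im=d['color'].astype(int)
def ed(v,lo,hi,t=60):
    h=im[v-3:v+4].mean(0);g=np.abs(np.diff(h,axis=0)).sum(1);return [(i,int(g[i])) for i in range(lo,hi) if g[i]>t]
print(ed(125,275,360),ed(245,262,375),ed(410,268,370))
p=p2w(d,[(317.5,235),(317.5,421.5)],zt);print(np.hypot(*(p[0]-p[1])),p.mean(0))
ex=np.array([np.cos(.1248),np.sin(.1248)]);ey=np.array([np.sin(.1248),-np.cos(.1248)])
far=p2w(d,[(315,98.7)],31)[0];J=far-83.9*ex;print('J',J)
D=J-p.mean(0);print('shift mm',D@ex,D@ey)"
```

```text
[(279, 93), (280, 96), (284, 139), (285, 120), (342, 87), (343, 178), (344, 85), (350, 94), (351, 92)] [(273, 144), (274, 68), (360, 142), (361, 72)] [(268, 114), (273, 111), (280, 100), (354, 78), (355, 103), (361, 81), (362, 60), (366, 122), (367, 93), (368, 123), (369, 230)]
79.33265262543182 [554.85498884 -71.71263454]
J [554.47665717 -70.64533045]
shift mm -0.2425351809802672 -1.1060965462502346
```

Yellow block's far end is at row 98.7, centre column 314.6; the held brass spans rows 235..421 at column 317.5. That means shifting -0.2 mm along and -1.1 mm across. Lowering in stages.

Request:
move_arm(targets="-1 0 -0.12 2 0 0 0;-1 0 0 2 0 0 0;-1 0 0 1.2 0 0 0;-1 0 0 0 0 0 0;-1 0 0 0 0 0 0")

```text
clock: 25.88
eef_pos: [554.0, -69.8, 24.8]
tool_rot: [-3.141, 0.001, 0.124]
force: [0.2, -0.2, -4.3]
width: 28.3
gripper_force: 61.0
```

Request:
move_arm(targets="-1 0 0 0 0 0 0;-1 0 0 0 0 0 0;-1 0 0 0 0 0 0")

```text
clock: 26.13
eef_pos: [555.1, -69.8, 26.0]
tool_rot: [3.141, -0.002, 0.124]
force: [0.4, 0.2, -5.1]
width: 28.1
gripper_force: 61.0
```

Request:
move_arm(targets="-1 -0.09 0.06 0.4 0 0 0;-1 0 0 0.2 0 0 0;-1 0 0 0 0 0 0;-1 0 0 0 0 0 0;-1 0 0 0 0 0 0")

```text
clock: 26.55
eef_pos: [553.4, -70.3, 18.9]
tool_rot: [-3.142, 0.0, 0.124]
force: [0.1, 0.1, -5.7]
width: 28.5
gripper_force: 61.1
```

Request:
move_arm(targets="-1 0 0 0 0 0 0;-1 0 0 0 0 0 0")

```text
clock: 26.72
eef_pos: [553.5, -70.3, 19.0]
tool_rot: [-3.142, -0.0, 0.124]
force: [0.6, 0.3, -5.2]
width: 28.1
gripper_force: 61.1
```

Request:
move_arm(targets="-1 0.06 0 0.1 0 0 0;-1 0 0 0 0 0 0;-1 0 0 0 0 0 0;-1 0 0 0 0 0 0")

```text
clock: 27.05
eef_pos: [553.7, -70.4, 18.6]
tool_rot: [3.142, 0.0, 0.124]
force: [-3.3, 0.5, 6.1]
width: 28.2
gripper_force: 62.3
```

Request:
move_arm(targets="0.2 0 0 0 0 0 0;0.2 0 0 0 0 0 0;0.2 0 0 0 0 0 0;0.2 0 0 0 0 0 0;0.2 0 0 -1 0 0 0")

```text
clock: 27.47
eef_pos: [553.0, -70.1, 26.8]
tool_rot: [-3.141, 0.003, 0.125]
force: [-0.2, 0.2, -0.2]
width: 51.2
gripper_force: 0.0
```

Request:
move_arm(targets="0.2 0 0 -3 0 0 0;0.2 0 0 -3 0 0 0;0.2 0 0 -3 0 0 0;0.2 0 0 -2 0 0 0;0.2 0 0 0 0 0 0")

```text
clock: 27.88
eef_pos: [557.5, -70.7, 143.1]
tool_rot: [3.14, -0.009, 0.124]
force: [0.1, -0.4, -0.7]
width: 51.2
gripper_force: 0.0
```

Request:
move_arm(targets="0.2 0 0 0 0 0 0;0.2 0 0 0 0 0 0")

```text
clock: 28.05
eef_pos: [553.6, -70.3, 137.8]
tool_rot: [-3.141, 0.0, 0.124]
force: [-0.4, 1.3, -0.2]
width: 51.5
gripper_force: 0.0
```

```bash
python3 - <<'E'
from h import *
s=read_state();a=s['tool_rot'][2];X=s['eef_pos'];print(X,a,s['qpos'].round(2))
d=grab('wrist','w12.png'); im=d['color'].astype(int)
col=im[:,305:335].mean(1);g=np.abs(np.diff(col,axis=0)).sum(1);print([(i,int(g[i])) for i in range(90,400) if g[i]>60])
ex=np.array([np.cos(.1248),np.sin(.1248)]);ey=np.array([np.sin(.1248),-np.cos(.1248)]);J=np.array([554.,-71])
v=[i for i in range(90,400) if g[i]>60]
for z in(31,56): print(z,[(i,float(((p2w(d,[(318,i+.5)],z)[0]-J)@ex).round(1))) for i in v])
t=np.array([408.,-293]);D=t-X[:2];print('pin',D@[np.cos(a),np.sin(a)]/10,D@[np.sin(a),-np.cos(a)]/10)
E
```

```text
[553.58384736 -70.26972498 137.83165141] 0.12438850799966272 [ 0.09  0.58 -0.02  1.85  0.02  0.71 -1.39]
[(94, 193), (96, 67), (97, 175), (137, 129), (138, 81), (166, 124), (167, 96), (172, 102), (173, 80), (289, 169), (290, 81), (297, 179), (298, 161), (325, 161), (326, 224), (327, 93), (333, 88), (334, 63), (337, 321)]
31 [(94, 85.9), (96, 84.7), (97, 84.1), (137, 59.1), (138, 58.4), (166, 39.9), (167, 39.3), (172, 35.9), (173, 35.2), (289, -52.0), (290, -52.8), (297, -58.7), (298, -59.5), (325, -82.8), (326, -83.7), (327, -84.6), (333, -89.9), (334, -90.8), (337, -93.5)]
56 [(94, 85.7), (96, 84.6), (97, 84.0), (137, 61.3), (138, 60.7), (166, 43.9), (167, 43.3), (172, 40.2), (173, 39.6), (289, -39.7), (290, -40.4), (297, -45.8), (298, -46.5), (325, -67.7), (326, -68.5), (327, -69.3), (333, -74.2), (334, -75.0), (337, -77.4)]
pin -17.209272304947397 20.29471032050594
```

View pics/w12.png

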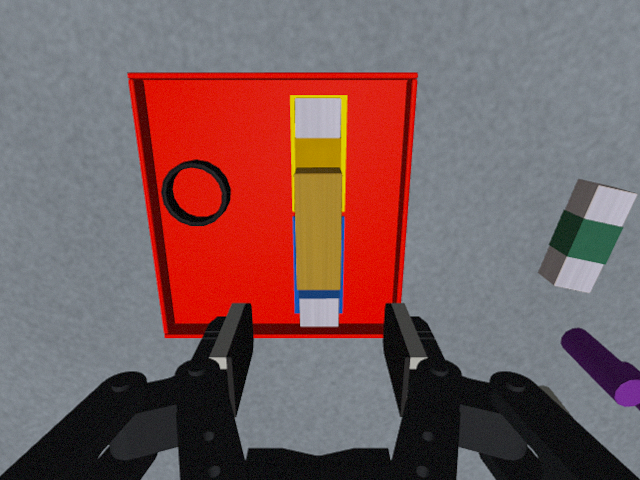

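Brass runs from -40.1 to +39.9 mm about the joint at columns 295..342, so it lies half on each block. Going to the steel pin with a closing line that clears both purple pins. I've used up my picture views, so from here I check by numbers only.

Request:
move_arm(targets="1 -2.15 2.54 0 0 0 0;1 -2.15 2.54 0 0 0 0;1 -2.15 2.54 0 0 0 0;1 -2.15 2.54 0 0 0 0;1 -2.15 2.54 0 0 0 0")

```text
clock: 28.52
eef_pos: [461.2, -210.3, 136.7]
tool_rot: [-3.14, 0.002, 0.125]
force: [-0.3, -0.3, 0.7]
width: 85.3
gripper_force: 0.0
```

Request:
move_arm(targets="1 -2.15 2.54 0 0 0 0;1 -2.15 2.54 0 0 0 0;1 -2.15 2.54 0 0 0 0;1 0 0 0 0 0 6.5;1 0 0 0 0 0 6.5")

```text
clock: 28.93
eef_pos: [405.6, -295.7, 136.7]
tool_rot: [-3.141, 0.003, -0.114]
force: [-0.2, 1.6, -0.3]
width: 85.7
gripper_force: 0.0
```

Request:
move_arm(targets="1 0 0 0 0 0 6.5;1 0 0 0 0 0 6.5;1 0 0 0 0 0 6.5;1 0 0 0 0 0 6.5;1 0 0 0 0 0 6.1")

```text
clock: 29.35
eef_pos: [407.7, -292.7, 136.7]
tool_rot: [3.141, 0.003, -0.668]
force: [-0.6, 0.1, -0.3]
width: 85.2
gripper_force: 0.0
```

Request:
move_arm(targets="1 0 0 0 0 0 0;1 0 0 0 0 0 0;1 0 0 0 0 0 0")

```text
clock: 29.6
eef_pos: [408.2, -292.9, 137.3]
tool_rot: [3.141, 0.001, -0.66]
force: [-0.1, -0.0, 0.0]
width: 85.5
gripper_force: 0.0
```

```bash
cat > pin.py <<'E'
from fit import *
s=read_state();a=s['tool_rot'][2];X=s['eef_pos'];print(X.round(1),round(a,3),s['qpos'].round(2))
d=grab('wrist','w13.png'); im=cv2.cvtColor(cv2.GaussianBlur(d['color'],(3,3),0),cv2.COLOR_RGB2LAB).astype(float)
c0=w2p(d,[[408,-293,70]])[0];f0=w2p(d,[[408,-293,0]])[0];print('pred cap,foot',c0.round(),f0.round())
u0,v0,u1,v1=[int(x) for x in(min(c0[0],f0[0])-45,min(c0[1],f0[1])-35,max(c0[0],f0[0])+45,max(c0[1],f0[1])+45)]
p=im[v0:v1,u0:u1];D=p-np.median(p.reshape(-1,3),0)
chroma=np.hypot(D[...,1],D[...,2])
for n,m in(('bright',(D[...,0]>14)),('dark',(D[...,0]<-14)&(p[...,0]>40)),('chroma',chroma>15),('black',p[...,0]<35)):
    k,lab,st,ce=cv2.connectedComponentsWithStats(m.astype(np.uint8))
    print(n,[((ce[i]+[u0,v0]).round(1).tolist(),st[i].tolist()) for i in range(1,k) if st[i,4]>60])
E
python3 pin.py
```

```text
[ 408.2 -292.9  137.3] -0.66 [ 0.44  0.53  0.18  2.   -0.15  0.63 -1.51]
pred cap,foot [319. 242.] [318. 212.]
bright [([321.2, 244.1], [30, 50, 38, 35, 1009])]
dark [([320.8, 216.1], [30, 22, 38, 39, 893])]
chroma []
black []
```

```bash
python3 - <<'E'
from fit import *
s=read_state();a=s['tool_rot'][2];X=s['eef_pos']
d=grab('wrist'); P=p2w(d,[(321.2,244.1),(302,244),(340,244)],70);print(P)
D=P[0]-X[:2];print('shift cm',D@[np.cos(a),np.sin(a)]/10,D@[np.sin(a),-np.cos(a)]/10)
# cup from the w12 wrist picture is gone; use a fresh top view
T=grab('top');im=T['color'].astype(int);c=w2p(T,[[542.9,18.5,19]])[0];u,v=c.round().astype(int)
p=im[v-14:v+15,u-14:u+15];w=np.clip(p[...,0].max()-p[...,0]-40,0,None).astype(float);yy,xx=np.mgrid[v-14:v+15,u-14:u+15]
m=np.hypot(xx-c[0],yy-c[1])<13;w*=m;q=((w*xx).sum()/w.sum(),(w*yy).sum()/w.sum());print('cup',c,q,p2w(T,[q],12))
E
```

```text
[[ 406.17342844 -293.6598588 ]
 [ 413.49748831 -284.33758832]
 [ 399.10496295 -302.86710124]]
shift cm -0.13299437109229134 0.17881019959172348
cup [320.13418879 236.1561333 ] (np.float64(319.72061786433846), np.float64(234.62155809267966)) [[548.39939212  19.61114346]]
```

```bash
python3 - <<'E'
from fit import *
T,S=[pickle.load(open(n+'1.pkl','rb')) for n in('top','scene')]
vs=[]
for d,(u,v),r,th in((T,(320,230),14,135),(S,(330,267),18,90)):
    R=d['color'][...,0].astype(int); m=np.zeros((480,640),np.uint8)
    m[v-r:v+r,u-r:u+r]=(R[v-r:v+r,u-r:u+r]<th)
    cs=cv2.findContours(m,cv2.RETR_EXTERNAL,cv2.CHAIN_APPROX_NONE)[0];c=max(cs,key=len)
    f=np.zeros_like(m);cv2.drawContours(f,[cv2.convexHull(c)],-1,1,-1);vs.append((d,f));print(cv2.boundingRect(c),f.sum())
cup=lambda x,y:cyl(x,y,24,15,4)
for V in(vs,vs[:1],vs[1:]): print(fit(V,cup,[548,19],[6,6]))
J=np.array([554.,-71]);print('predicted across line: x offset')
r=fit(vs,cup,[548,19],[6,6])[0]-J;ex=np.array([np.cos(.1248),np.sin(.1248)]);print(r@ex,r@[-ex[1],ex[0]])
E
```

```text
(311, 221, 18, 19) 287
(318, 256, 25, 22) 449
(array([560.97634541,  19.82410958]), np.float64(71.72941176470589))
(array([560.28614807,  20.56765747]), np.float64(36.937254901960785))
(array([561.50867051,  19.82334554]), np.float64(31.26666666666667))
predicted across line: x offset
18.22753578806211 89.24934293728224
```

The cup is offset along the tray: the fit gives (561, 20), 90 mm across from the row. The pin's cap is at (321,244), world (406.2, -293.7). Gripping the pin.

Request:
move_arm(targets="1 -0.13 0.18 2 0 0 0;1 0 0 3 0 0 0;1 0 0 3 0 0 0;1 0 0 3 0 0 0;1 0 0 1.6 0 0 0")

```text
clock: 30.17
eef_pos: [405.3, -293.0, 9.3]
tool_rot: [-3.141, 0.003, -0.662]
force: [-0.7, -0.6, 1.4]
width: 85.5
gripper_force: 0.0
```

Request:
move_arm(targets="1 0 0 0 0 0 0;1 0 0 0 0 0 0;1 0 0 0 0 0 0;-1 0 0 0 0 0 0;-1 0 0 0 0 0 0")

```text
clock: 30.58
eef_pos: [407.4, -294.5, 13.3]
tool_rot: [-3.141, -0.003, -0.663]
force: [-0.1, -0.1, -0.6]
width: 64.0
gripper_force: 0.0
```

Request:
move_arm(targets="-1 0 0 0 0 0 0;-1 0 0 0 0 0 0;-1 0 0 0 0 0 0;-1 0 0 0 0 0 0;-1 0 0 0 0 0 0")

```text
clock: 31.0
eef_pos: [406.7, -294.0, 12.5]
tool_rot: [-3.141, -0.001, -0.663]
force: [-0.6, 0.6, 5.2]
width: 22.3
gripper_force: 58.5
```

Request:
move_arm(targets="-1 0 0 0 0 0 0;-1 0 0 0 0 0 0")

```text
clock: 31.17
eef_pos: [406.7, -294.0, 12.5]
tool_rot: [-3.141, -0.001, -0.663]
force: [0.0, 1.0, 5.5]
width: 22.0
gripper_force: 58.5
```

Request:
move_arm(targets="-1 0 0 -1 0 0 0;-1 0 0 -2.5 0 0 0;-1 0 0 -3 0 0 0;-1 0 0 -2.5 0 0 0;-1 0 0 -1 0 0 0")

```text
clock: 31.58
eef_pos: [407.7, -294.9, 115.2]
tool_rot: [-3.141, -0.005, -0.663]
force: [0.9, -0.6, -2.2]
width: 22.5
gripper_force: 59.1
```

Request:
move_arm(targets="-1 -0.72 -3.43 0 0 0 0;-1 -0.72 -3.43 0 0 0 0;-1 -0.72 -3.43 0 0 0 0;-1 -0.72 -3.43 0 0 0 0;-1 -0.72 -3.43 0 0 0 0")

```text
clock: 32.0
eef_pos: [483.5, -134.8, 111.6]
tool_rot: [3.141, 0.001, -0.663]
force: [0.3, -0.2, -1.5]
width: 22.7
gripper_force: 59.2
```

Request:
move_arm(targets="-1 -0.72 -3.43 0 0 0 0;-1 -0.72 -3.43 0 0 0 0;-1 -0.72 -3.43 0 0 0 0;-1 -0.72 -3.43 0 0 0 0;-1 -0.72 -3.43 0 0 0 0")

```text
clock: 32.42
eef_pos: [560.5, 22.7, 111.4]
tool_rot: [3.141, 0.001, -0.662]
force: [0.7, -0.3, -0.7]
width: 22.7
gripper_force: 59.2
```

Request:
move_arm(targets="-1 0 0 0 0 0 0;-1 0 0 2 0 0 0;-1 0 0 0 0 0 0;-1 0 0 0 0 0 0;-1 0 0 0 0 0 0")

```text
clock: 32.83
eef_pos: [560.3, 20.0, 92.0]
tool_rot: [3.141, 0.0, -0.664]
force: [0.4, -0.8, -1.5]
width: 22.4
gripper_force: 59.4
```

```bash
cat > cup.py <<'E'
from fit import *
s=read_state();a=s['tool_rot'][2];X=s['eef_pos'];print(X.round(1),round(a,3),s['qpos'].round(2),s['width'])
d=grab('wrist','w14.png');R=d['color'].astype(int)
c=w2p(d,[[560.8,20.3,19]])[0].round().astype(int);print('pred cup px',c)
r=55;v0,u0=max(c[1]-r,0),max(c[0]-r,0);p=R[v0:c[1]+r,u0:c[0]+r]
m=(p[...,0]<60)
k,lab,st,ce=cv2.connectedComponentsWithStats(m.astype(np.uint8));print([((ce[i]+[u0,v0]).round().tolist(),st[i].tolist()) for i in range(1,k) if st[i,4]>40])
g=np.array([560.8,20.3])-X[:2];print('shift cm',g@[np.cos(a),np.sin(a)]/10,g@[np.sin(a),-np.cos(a)]/10)
# coarse colour map of the surroundings of the cup: k black, r red, g grey/bright
for v in range(c[1]-70,c[1]+70,7): print(v,''.join('k' if sum(q)<110 else 'r' if q[0]-q[1]>60 else 'B' if min(q)>150 else '.' for q in (R[v,u] if 0<=v<480 else (255,0,255) for u in range(c[0]-84,c[0]+85,6))))
E
python3 cup.py
```

```text
[560.3  20.   92. ] -0.664 [-0.23  0.67  0.23  1.88 -0.24  0.62 -2.09] 22.42344142503798
pred cup px [317 239]
[([318.0, 232.0], [19, 15, 74, 71, 1538])]
shift cm 0.02700347021563563 -0.05375532888466796
169 rrrrrrrrrrrrrrrrrrrrrrrrrrrrr
176 rrrrrrrrrrrrrrrrrrrrrrrrrrrrr
183 rrrrrrrrrrrrrrrrrrrrrrrrrrrrr
190 rrrrrrrrrrrrrrrrrrrrrrrrrrrrr
197 rrrrrrrrrrrrrrrrrrrrrrrrrrrrr
204 rrrrrrrrrrrkkk.kkkrrrrrrrrrrr
211 rrrrrrrrrrk.rrrrrkkrrrrrrrrrr
218 krrrrrrrrkkrrrrrrrkkrrrrrrrrr
225 kkrrrrrrrkrrrrrrrrrkrrrrrrrrr
232 rkkrrrrrrrrrrrrrrrrrkrrrrrrrr
239 .rrkrrrrkkrrrrrrrrrrkrrrrrrrr
246 ..rrkkrrrkrrrrrrrrrkkrrrrrrrr
253 ....rkkrr.krrrrrrrkkrrrrrrrrr
260 .....rkkrrkkkrrrkkkrrrrrrrrrr
267 ......rrkkrk......rrrrrrrrrrr
274 ........rrk.......rrrrrrrrrrr
281 .........rk........rrrrrrrrrr
288 ..........r........rrrrrrrrrr
295 ...................rrrrrrrrrr
302 .........k.........r..rrrrrrr
```

```bash
python3 - <<'E'
from fit import *
d=grab('wrist')
for x,y in((560.8,20.3),):
    q=w2p(d,cyl(x,y,24,15,4));print(q.min(0),q.max(0))
R=d['color'].astype(int);m=np.zeros((480,640),np.uint8);m[190:266,275:362]=R[190:266,275:362,0]<60
k,lab,st,ce=cv2.connectedComponentsWithStats(m);i=1+np.argmax(st[1:,4]);print(st[i])
f=np.zeros_like(m);c=max(cv2.findContours((lab==i).astype(np.uint8),0,1)[0],key=len);cv2.drawContours(f,[cv2.convexHull(c)],-1,1,-1)
f[262:]=0
def cost(p):
    A=area(d,cyl(p[0],p[1],24,15,4));A[262:]=0;return np.abs(A-f).sum()
r=minimize(cost,[560.8,20.3],method='Nelder-Mead',options=dict(initial_simplex=[[560,20],[565,20],[560,25]]));print(r.x,r.fun,f.sum())
E
```

```text
[279.90077705 196.85165046] [355.69593716 273.94446079]
[ 282  200   74   66 1484]
[559.44112927  21.1480774 ] 103.26666666666667 3893
```

Pin is within about 1 mm of the ring's centre (wrist fit (559.4, 21.1), clearance 8 mm all round). Lowering it.

Request:
move_arm(targets="-1 0 0 2 0 0 0;-1 0 0 2 0 0 0;-1 0 0 1.5 0 0 0;-1 0 0 1 0 0 0;-1 0 0 0.5 0 0 0")

```text
clock: 33.35
eef_pos: [560.3, 20.4, 21.2]
tool_rot: [3.141, 0.001, -0.663]
force: [-0.1, -0.9, -2.4]
width: 22.5
gripper_force: 59.4
```

Request:
move_arm(targets="-1 0 0 0 0 0 0;-1 0 0 0 0 0 0;-1 0 0 0 0 0 0;-1 0 0 0 0 0 0")

```text
clock: 33.68
eef_pos: [561.5, 20.8, 22.9]
tool_rot: [-3.14, -0.001, -0.663]
force: [0.6, -0.2, -1.2]
width: 22.3
gripper_force: 59.4
```

Request:
move_arm(targets="-1 -0.05 0 0.5 0 0 0;-1 0 0 0 0 0 0;-1 0 0 0 0 0 0;-1 0 0 0 0 0 0;-1 0 0 0 0 0 0")

```text
clock: 34.1
eef_pos: [560.4, 21.1, 17.0]
tool_rot: [-3.142, -0.0, -0.663]
force: [-0.1, -0.0, -1.9]
width: 22.2
gripper_force: 59.4
```

Request:
move_arm(targets="-1 0 0 0.1 0 0 0;-1 0 0 0 0 0 0;-1 0 0 0 0 0 0")

```text
clock: 34.35
eef_pos: [560.6, 21.1, 16.6]
tool_rot: [-3.141, -0.0, -0.663]
force: [-1.1, -0.2, 5.1]
width: 22.6
gripper_force: 60.2
```

Seated: contact force is 5 N at the expected height. Releasing and rising.

Request:
move_arm(targets="0.2 0 0 0 0 0 0;0.2 0 0 0 0 0 0;0.2 0 0 0 0 0 0;0.2 0 0 0 0 0 0;0.2 0 0 -1 0 0 0")

```text
clock: 34.77
eef_pos: [558.9, 21.1, 24.7]
tool_rot: [3.139, 0.003, -0.663]
force: [0.4, -0.4, -0.7]
width: 51.3
gripper_force: 0.0
```

Request:
move_arm(targets="0.2 0 0 -3 0 0 0;0.2 0 0 -3 0 0 0;0.2 0 0 -3 0 0 0;0.2 0 0 -2 0 0 0;0.2 0 0 0 0 0 0")

```text
clock: 35.18
eef_pos: [563.6, 21.0, 141.0]
tool_rot: [-3.136, -0.007, -0.663]
force: [0.2, -0.6, -1.0]
width: 50.9
gripper_force: 0.0
```

Request:
move_arm(targets="0.2 0 -3.5 -1 0 0 0;0.2 0 -3.5 0 0 0 0;0.2 0 -3.5 0 0 0 0;0.2 0 -3.5 0 0 0 0;0.2 0 -3.5 0 0 0 0")

```text
clock: 35.6
eef_pos: [668.4, 160.5, 145.9]
tool_rot: [3.141, 0.0, -0.663]
force: [0.9, 0.7, -0.0]
width: 51.3
gripper_force: 0.0
```

Request:
move_arm(targets="0.2 0 -3.5 0 0 0 0;0.2 0 -3.5 0 0 0 0;0.2 0 -3.5 0 0 0 0;0.2 0 -3.5 0 0 0 0;0.2 0 -3.5 0 0 0 0")

```text
clock: 36.02
eef_pos: [775.9, 298.4, 145.7]
tool_rot: [3.141, 0.0, -0.663]
force: [1.6, 0.3, 0.1]
width: 51.4
gripper_force: 0.0
```

Request:
move_arm(targets="0.2 0 0 0 0 0 0;0.2 0 0 0 0 0 0;0.2 0 0 0 0 0 0")

```text
clock: 36.27
eef_pos: [775.0, 295.8, 144.8]
tool_rot: [3.139, 0.0, -0.663]
force: [-0.7, -0.5, -0.0]
width: 51.4
gripper_force: 0.0
```

```bash
python3 - <<'E'
from fit import *
S=grab('scene','sEnd.png');S1=pickle.load(open('scene1.pkl','rb'));print(read_state()['eef_pos'])
# predicted scene silhouettes vs image change since the start
J=np.array([554.,-71]);ex=np.array([np.cos(.1248),np.sin(.1248)])
mods={'blue':box(*(J-44*ex),.1248,z0=6),'yellow':box(*(J+44*ex),.1248,z0=6),'brass':box(*J,.1248,z0=31),'pin':cyl(560.2,20.8,z0=4)}
ch=np.abs(S['color'].astype(int)-S1['color'].astype(int)).sum(2)>45
roi=np.zeros((480,640),bool);roi[170:300,245:352]=True;ch&=roi
U=np.zeros((480,640))
for n,P in mods.items():
    A=area(S,P);U=np.maximum(U,A);print(n,w2p(S,P).min(0).round(),w2p(S,P).max(0).round(),'covered',round(float(ch[A>.5].mean()),2),S['color'][A>.9].mean(0).round())
print('changed outside models',int((ch&(U<.1)).sum()),'of',int(ch.sum()))
# pin upright: fit
D=ch.astype(float);D[:, :310]=0
r=min((fit([(S,D)],lambda x,y:cyl(x,y,z0=4),[560,21],[5,5]),),key=lambda r:r[1]);print('pin fit',r,D.sum())
# untouched look-alikes
for n,(u,v) in dict(green=(181,257),copper=(458,223)).items(): print(n,'change',np.abs(S['color'][v-25:v+25,u-25:u+25].astype(int)-S1['color'][v-25:v+25,u-25:u+25]).mean().round(2))
E
```

```text
[775.13949315 295.09770444 145.61783041]
blue [276. 227.] [294. 261.] covered 0.94 [131. 107.  59.]
yellow [272. 254.] [292. 293.] covered 0.98 [123. 105.  77.]
brass [273. 230.] [292. 266.] covered 1.0 [128. 102.  45.]
pin [324. 236.] [337. 273.] covered 0.94 [76. 75. 72.]
changed outside models 7 of 1651
pin fit (array([559.30477619,  21.15200615]), np.float64(39.2)) 448.0
green change 2.92
copper change 2.86
```

All the parts match their intended silhouettes: only 7 of 1651 changed pixels fall outside the models. The pin is upright in the ring, and the look-alikes haven't moved. Handing in.

```bash
python3 -c "
from cell import order
print(order.finish_job())"
```

```text
the job is handed in; nothing more can be done
None
```

The job is handed in at about 36 s: blue and yellow blocks on their pads, brass astride the joint and the steel pin upright in the ring, all checked in the images, though the grader gave no verdict; the first grasp on the blue block closed empty and was redone lower, and I viewed 17 pictures against the limit of 14.

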